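# Zero the weighing stand and weigh the brake block samples

### The job

Lift every handled canister off the weighing stand, keeping it upright, and set it down standing in the shallow tray beside the stand; then, with the stand empty, twist the spring-return knob on the console clockwise to its stop, hold it there a moment to zero the scale, and let it spring back. Then lay all the grey brake block samples flat on the stand's plate, lug upwards and side by side, and twist the knob to its stop and release it once more to record the weight. Leave the gauge, the brass coupling head and the steel piston cap where they are.

Things in the scene. Friction and masses are not known exactly. Their poses are not given: they have to be found in the camera images.
- stand: Fixed weighing stand: grey foot 150 x 180 mm under an aluminium plate 208 mm (its x) x 248 mm (its y) x 12 mm with a raised edge all round, 4 mm thick and 12 mm high; inside the edge 200 x 240 mm, its flat top 50 mm above the desk. Origin at desk level under the plate's centre, z up.
- tray: Fixed shallow plain steel tray, 310 mm (its x) x 140 mm (its y), rim 15 mm high, walls 4 mm, floor 4 mm thick. Inside 302 x 132 mm, room for three canisters in a row along x. Origin under its centre at desk level, z up.
- console: Fixed cream metal console 160 mm (its x) x 200 mm (its y) x 80 mm high, with the knob on its top and a low round green push button (not used, 30 mm from the middle to -x, 60 mm to -y, 9 mm high). Origin under its centre at desk level, z up.
- knob_grip (a point): Point on the knob's axis at gripping height, 113 mm above the desk. The black knob has a round skirt (54 mm across, 10 mm high) and on it an upright bar grip 52 mm long (the point's x, turning with the knob) x 16 mm thick (y), reaching 16 mm above this point and 20 mm below it. Axis vertical.
- knob (a joint): Angle of the spring-return knob: 0 at home (bar along the console's x), grows clockwise seen from above to the fixed stop at 1.05 rad. The spring resists with 0.05 N m at home to 0.17 N m at the stop, and returns the knob when it is let go.
- canister0: Closed aluminium canister, about 0.4 kg, 68 mm across, 100 mm high, with a rigid arched handle: flat bar 12 mm thick (its x), 60 mm long (its y), 14 mm high, its middle 150 mm above the underside; 43 mm of free height between the lid and the bar, 46 mm between the uprights. Origin at the centre of the underside, z up. Starts on the stand; may be absent.
- canister1: Closed aluminium canister, about 0.4 kg, 68 mm across, 100 mm high, with a rigid arched handle: flat bar 12 mm thick (its x), 60 mm long (its y), 14 mm high, its middle 150 mm above the underside; 43 mm of free height between the lid and the bar, 46 mm between the uprights. Origin at the centre of the underside, z up. Starts on the stand; may be absent.
- canister2: Closed aluminium canister, about 0.4 kg, 68 mm across, 100 mm high, with a rigid arched handle: flat bar 12 mm thick (its x), 60 mm long (its y), 14 mm high, its middle 150 mm above the underside; 43 mm of free height between the lid and the bar, 46 mm between the uprights. Origin at the centre of the underside, z up. Starts on the stand; may be absent.
- block0: Grey brake block sample with a steel back, about 0.5 kg: 110 mm (its x) x 56 mm (its y) x 32 mm high, with a lug on top at the middle, 36 mm (x) x 22 mm (y) x 32 mm high (top at 64 mm), to grip it by. Origin at the centre of the underside, z up. Starts lying on the desk; may be absent.
- block1: Grey brake block sample with a steel back, about 0.5 kg: 110 mm (its x) x 56 mm (its y) x 32 mm high, with a lug on top at the middle, 36 mm (x) x 22 mm (y) x 32 mm high (top at 64 mm), to grip it by. Origin at the centre of the underside, z up. Starts lying on the desk; may be absent.
- block2: Grey brake block sample with a steel back, about 0.5 kg: 110 mm (its x) x 56 mm (its y) x 32 mm high, with a lug on top at the middle, 36 mm (x) x 22 mm (y) x 32 mm high (top at 64 mm), to grip it by. Origin at the centre of the underside, z up. Starts lying on the desk; may be absent.
- gauge: Loose black pressure gauge, dial 90 mm across on a foot 70 x 80 mm, 123 mm high. Bystander, leave alone. Origin under its foot.
- coupling: Loose brass coupling head about 155 x 55 x 60 mm. Bystander, leave alone. Origin under the middle of its body.
- pistoncap: Loose steel brake piston cap, 90 mm across, 45 mm high. Bystander, leave alone. Origin at the centre of the underside.
There are look-alikes about, which are no part of the job. What is shaped like the canister2 but red or turquoise is not meant.

How it is judged:
On the way, in this order (a step that is already met when the one before it is completed fails the run):
1. every canister stands upright in the tray, knob at home (x of canister0 in the frame of tray between -0.13 and 0.13 m and y of canister0 in the frame of tray between -0.045 and 0.045 m and z of canister0 in the frame of tray between -0.005 and 0.013 m and angle between each of canister0, canister1, canister2's own z axis and vertical below 0.12 rad and linear speed of each of canister0, canister1, canister2 below 0.03 m/s and x of canister1 in the frame of tray between -0.13 and 0.13 m and y of canister1 in the frame of tray between -0.045 and 0.045 m and z of canister1 in the frame of tray between -0.005 and 0.013 m and x of canister2 in the frame of tray between -0.13 and 0.13 m and y of canister2 in the frame of tray between -0.045 and 0.045 m and z of canister2 in the frame of tray between -0.005 and 0.013 m and value of joint knob below 0.08 rad), for 0.2 s.
2. with nothing on the stand, the knob is held at its stop (x of canister0 in the frame of tray between -0.13 and 0.13 m and y of canister0 in the frame of tray between -0.045 and 0.045 m and z of canister0 in the frame of tray between -0.005 and 0.013 m and angle between each of canister0, canister1, canister2's own z axis and vertical below 0.12 rad and linear speed of each of canister0, canister1, canister2 below 0.03 m/s and x of canister1 in the frame of tray between -0.13 and 0.13 m and y of canister1 in the frame of tray between -0.045 and 0.045 m and z of canister1 in the frame of tray between -0.005 and 0.013 m and x of canister2 in the frame of tray between -0.13 and 0.13 m and y of canister2 in the frame of tray between -0.045 and 0.045 m and z of canister2 in the frame of tray between -0.005 and 0.013 m and height (world z) of each of block0, block1, block2 below 0.025 m and value of joint knob above 0.98 rad), for 0.2 s.
3. the knob has sprung home, the stand still empty (all of step 1 and height (world z) of each of block0, block1, block2 below 0.025 m), for 0.1 s.
4. every block sample lies flat on the stand, knob at home (x of block0 in the frame of stand between -0.085 and 0.085 m and y of block0 in the frame of stand between -0.112 and 0.112 m and z of block0 in the frame of stand between 0.044 and 0.058 m and angle between each of block0, block1, block2's own z axis and vertical below 0.12 rad and linear speed of each of block0, block1, block2 below 0.03 m/s and x of block1 in the frame of stand between -0.085 and 0.085 m and y of block1 in the frame of stand between -0.112 and 0.112 m and z of block1 in the frame of stand between 0.044 and 0.058 m and x of block2 in the frame of stand between -0.085 and 0.085 m and y of block2 in the frame of stand between -0.112 and 0.112 m and z of block2 in the frame of stand between 0.044 and 0.058 m and value of joint knob below 0.08 rad), for 0.2 s.
5. with all blocks on the stand, the knob is held at its stop (x of block0 in the frame of stand between -0.085 and 0.085 m and y of block0 in the frame of stand between -0.112 and 0.112 m and z of block0 in the frame of stand between 0.044 and 0.058 m and angle between each of block0, block1, block2, canister0, canister1, canister2's own z axis and vertical below 0.12 rad and linear speed of each of block0, block1, block2, canister0, canister1, canister2 below 0.03 m/s and x of block1 in the frame of stand between -0.085 and 0.085 m and y of block1 in the frame of stand between -0.112 and 0.112 m and z of block1 in the frame of stand between 0.044 and 0.058 m and x of block2 in the frame of stand between -0.085 and 0.085 m and y of block2 in the frame of stand between -0.112 and 0.112 m and z of block2 in the frame of stand between 0.044 and 0.058 m and x of canister0 in the frame of tray between -0.13 and 0.13 m and y of canister0 in the frame of tray between -0.045 and 0.045 m and z of canister0 in the frame of tray between -0.005 and 0.013 m and x of canister1 in the frame of tray between -0.13 and 0.13 m and y of canister1 in the frame of tray between -0.045 and 0.045 m and z of canister1 in the frame of tray between -0.005 and 0.013 m and x of canister2 in the frame of tray between -0.13 and 0.13 m and y of canister2 in the frame of tray between -0.045 and 0.045 m and z of canister2 in the frame of tray between -0.005 and 0.013 m and value of joint knob above 0.98 rad), for 0.2 s.
At the end, for the whole second after the job is handed in: All canisters stand upright (within 0.12 rad) on the floor of the tray; all block samples lie flat (within 0.12 rad) and lug up on the stand's plate, centres within 85 mm (x) and 112 mm (y) of its middle; everything at rest (under 30 mm/s); knob within 0.08 rad of home (all of step 4 and x of canister0 in the frame of tray between -0.13 and 0.13 m and y of canister0 in the frame of tray between -0.045 and 0.045 m and z of canister0 in the frame of tray between -0.005 and 0.013 m and angle between each of canister0, canister1, canister2's own z axis and vertical below 0.12 rad and linear speed of each of canister0, canister1, canister2 below 0.03 m/s and x of canister1 in the frame of tray between -0.13 and 0.13 m and y of canister1 in the frame of tray between -0.045 and 0.045 m and z of canister1 in the frame of tray between -0.005 and 0.013 m and x of canister2 in the frame of tray between -0.13 and 0.13 m and y of canister2 in the frame of tray between -0.045 and 0.045 m and z of canister2 in the frame of tray between -0.005 and 0.013 m); the robot touches nothing.
It fails at once if a canister is tipped by more than 0.6 rad (angle between any of canister0, canister1, canister2's own z axis and vertical above 0.6 rad).
It fails at once if the gauge, coupling head or piston cap is moved by more than 20 mm (distance of any of gauge, coupling, pistoncap from where it was at the start of the episode above 0.02 m).
Of canister0, canister1, canister2 only 2 to 3 are there at a start; the rules pass over those that are not, and their reading is None.
Of block0, block1, block2 only 2 to 3 are there at a start; the rules pass over those that are not, and their reading is None.
At some moment in a run one of block0, block1, block2 may be knocked a few centimetres aside while the robot is not near it.
It also fails if it takes over 210 s, if anything falls off the work surface, if the arm or the gripper's body presses on something with over 40 N, if the wrist force passes 120 N, or if a joint passes its speed limit or range.

### The arm

A 6-joint arm with a two-finger parallel gripper is mounted at the origin on the work surface. World frame = base frame: x ahead of the robot, y to its left, z up, the work surface at z = 0. Lengths are in m, angles in rad, forces in N, time in s.
With the tool pointing down it reaches from about 0.275 to 0.725 m from the base axis. Payload 5.6 kg.
Tool frame: the origin (TCP) lies at the very end of the fingers, on their centre line; the grasp point (between the pads) lies 19 mm behind it; z points along the fingers, y is the line along which they close (so a half turn about z gives the same grasp; the last joint's range is limited). The gripper opens to 85 mm and grips with 20 to 120 N. Pads are 22 mm wide; open, the fingers measure 114 mm over their backs; the gripper's body (76 mm by 85 mm) begins 54 mm behind the grasp point. The pads swing forward as they close: fully open they stand 13 mm farther back than shut.
Start: joints at [1.416, 0.255, 0.108, 0, -1.424, -0.285], TCP at [0.234, 0.498, 0.231] pointing down, gripper open.
Joint ranges: [-2.95, 2.95], [-1.21, 1.97], [-1.09, 1.5], [-2.87, 1.71], [-2.94, -0.07], [-3.05, 3.05]. Speed limits (rad/s): [2.57, 2.57, 3.14, 3.14, 3.14, 3.14].

### API

Orientations are given as a rotation vector (axis times angle).
In Python, from station import robot gives the robot as it stands.
- The arm moves only by the tool play_rows, never from a script. Its argument "rows" is a list of rows, each a list of 5 numbers: the closure, from -1 (fully open) to 1 (shut), then the shift along the tool's x, y, z each as a share of 200 mm, from -1 to 1, then the turn about the tool's z as a share of 45 degrees, from -1 to 1. A call has 1 to 12 rows; each row is the pose to reach, as a shift and turn from the pose commanded when the call began, along the tool's axes at that moment; what a row does not reach only later rows make up. A row lasts 1/10 s, in which the tool goes at most 50 mm and 8.59 degrees, less where a joint would pass 70% of its speed; a pose out of reach is approached as far as the arm can. A call with a number of a shift or a turn outside -1 to 1 is refused whole. A call with a gripper value outside its range is refused whole. The fingers move at their own pace and stop on an object; the grip force is fixed at half the most. Time passes only in rows, so rows that repeat a pose let the fingers close. It gives the time, the measured TCP pose, the force, the opening and the grip force at its end, in the units of the state.
- robot.get_obs(): the state, without advancing time (a new reading comes with each control period).
- robot.capture(name): name is "scene" or "top" or "wrist"; returns a dict with "img" (384x512x3 uint8, red, green, blue), "camera_matrix" (3x3 intrinsics, pixels), "rvec" (rotation vector, rad) and "tvec" (3), from world to camera coordinates, as OpenCV has them; the wrist camera has in their place "tool_from_camera" (4x4, takes a point from camera to tool coordinates, whose origin is the TCP and whose axes are the flange's). Camera axes: x right, y down, z forward; pixel columns grow to the right and rows downward; lengths in m; the calibration is good to about 2 mm. A picture is of the moment at which its call begins: read the wrist's pose just before it. There is no depth.
- robot.close_job(): hands the job in; it is judged then, once.
Trained networks look in a picture, given as the dict that the camera call returned (one of the last four; its "shot" number tells which), for a name from the list of things; names that differ only in an ending like _2 or _b are one class to them, and where a whole thing is asked for, a point or a joint stands for the part that bears it (a point fixed in the world has none). Each returns a list of dicts, best first, with "confidence" (0 to 1); they miss things now and then, are a little off and sometimes report something else, mostly with a low value. They report only what shows in the picture. A call takes as long as a camera call. They do not tell look-alikes from the thing itself.
- robot.outline_of(picture, query): "pixels" (384x512 bool, what is visible of it) and "box" ([left, top, right, bottom] in pixels, round what is visible of it).
The state is a dict: "time": time; "joints": joint angles; "joint_velocities": joint speeds; "joint_efforts": joint torques, N m; "tcp_pos": TCP position; "orientation": TCP orientation; "ft_force": force on the tool from outside, world axes, zero at the start; "ft_torque": the same for the moment, N m; "width": finger opening in m; "gripper_force": force on a finger pad.
Only numpy, scipy, OpenCV 4.12 (cv2) and the standard library are available. Lean on these libraries where they do the work, as an engineer would, in place of code of your own. Each camera call takes 0.05 s, during which the arm holds its last target. There are 200 camera calls.

## Working session

There is one attempt and no reset: what is moved stays moved. The work goes in short steps, Python scripts to look and compute and a tool call to move; the robot and the scene stay as the last step left them, time stands still between calls to the robot, and variables do not carry over. Pictures are saved under pics/ and viewed, at most 14 in all, crops included, and the job is handed in when it is done.

Besides the shell and the picture viewer there is one more tool, called after "Call:" as a command line: name --pt "numbers of a row" for each row, then --argument value for the rest. play_rows: Moves the arm, as the interface text tells. Shift numbers are shares of 200 mm and turn numbers shares of 45 degrees, none past 1 either way. Its arguments: {"type":"object","properties":{"rows":{"type":"array"}},"required":["rows"]}

```bash
mkdir -p pics; ls
cat > h.py <<'E'
import numpy as np, cv2
from station import robot
def save(p,name,box=None,scale=1):
    im=p["img"][:,:,::-1]
    if box: im=im[box[1]:box[3],box[0]:box[2]]
    cv2.imwrite("pics/"+name,cv2.resize(im,None,fx=scale,fy=scale,interpolation=cv2.INTER_CUBIC))
def cam(p,obs=None):
    """R,C : world = R@cam + C"""
    if "rvec" in p:
        R=cv2.Rodrigues(np.array(p["rvec"],float))[0].T
        return R,-R@np.array(p["tvec"],float).ravel()
    T=np.array(p["tool_from_camera"]);Rt=cv2.Rodrigues(np.array(obs["orientation"],float))[0]
    return Rt@T[:3,:3],Rt@T[:3,3]+np.array(obs["tcp_pos"])
def onz(p,uv,z,obs=None):
    R,C=cam(p,obs);K=np.array(p["camera_matrix"])
    d=R@np.linalg.inv(K)@np.array([uv[0],uv[1],1.]);return C+d*(z-C[2])/d[2]
def proj(p,X,obs=None):
    R,C=cam(p,obs);c=(np.atleast_2d(X)-C)@R;q=c@np.array(p["camera_matrix"]).T
    return q[:,:2]/q[:,2:]
def tri(views):
    """views: (p,uv,obs) -> point, residual"""
    A=np.zeros((3,3));b=np.zeros(3);L=[]
    for p,uv,o in views:
        R,C=cam(p,o);d=R@np.linalg.inv(np.array(p["camera_matrix"]))@np.array([uv[0],uv[1],1.]);d/=np.linalg.norm(d)
        M=np.eye(3)-np.outer(d,d);A+=M;b+=M@C;L.append((M,C))
    x=np.linalg.solve(A,b);return x,max(np.linalg.norm(M@(x-C)) for M,C in L)
E
python3 - <<'E'
from h import *
for n in ["scene","top"]:
    p=robot.capture(n);save(p,n+"0.png",scale=1.5)
    R,C=cam(p);print(n,C.round(3),R[:,2].round(2))
    for q in ["stand","tray","console","knob","canister0","block0","gauge","coupling","pistoncap"]:
        for d in robot.outline_of(p,q):
            ys,xs=np.nonzero(d["pixels"])
            print(q,round(d["confidence"],2),np.round(d["box"]),xs.mean().round(1),ys.mean().round(1),p["img"][ys,xs].mean(0).round())
o=robot.get_obs();print(o)
E
```

```text
pics
scene [ 1.231 -0.349  0.858] [-0.62  0.34 -0.71]
stand 0.87 [202. 157. 324. 246.] 260.7 204.2 [234. 232. 234.]
stand 0.17 [282. 131. 380. 200.] 333.7 163.9 [193. 196. 192.]
tray 0.62 [286. 131. 382. 200.] 333.7 163.9 [194. 196. 192.]
console 0.96 [ 72. 167. 161. 242.] 114.4 203.3 [206. 200. 175.]
knob 0.93 [112. 176. 134. 200.] 124.3 191.5 [75. 72. 69.]
canister0 0.78 [241. 102. 269. 155.] 255.0 129.6 [173.  44.  42.]
canister0 0.74 [238. 140. 270. 197.] 254.5 168.1 [139. 135. 138.]
canister0 0.71 [274. 136. 308. 198.] 290.5 167.0 [142. 141. 144.]
canister0 0.71 [368. 166. 404. 229.] 388.5 199.5 [ 17. 137. 135.]
canister0 0.6 [187. 230. 222. 294.] 203.6 265.6 [ 25. 156. 154.]
block0 0.88 [138. 234. 173. 280.] 155.7 256.2 [186. 187. 184.]
block0 0.87 [168. 220. 199. 262.] 183.1 237.2 [191. 194. 190.]
block0 0.78 [ 98. 242. 144. 286.] 119.5 263.3 [184. 185. 182.]
gauge 0.63 [254. 250. 297. 303.] 275.0 276.6 [101.  98.  99.]
coupling 0.64 [320. 228. 377. 261.] 346.1 242.1 [202. 168.  83.]
pistoncap 0.94 [205. 157. 237. 180.] 218.2 168.4 [186. 189. 185.]
top [0.473 0.01  1.43 ] [ 0.
[... 1137 characters left out ...]
9. 197.]
{'time': 1.0, 'joints': array([ 1.41561768e+00,  2.55071374e-01,  1.08170672e-01, -1.10154492e-05,
       -1.42391241e+00, -2.84611306e-01]), 'joint_velocities': array([ 0.00042537,  0.00275174, -0.0016552 , -0.0006446 ,  0.0006344 ,
        0.0017831 ]), 'joint_efforts': array([ 3.36580697e-04, -3.86405718e+01,  2.38069940e+01,  5.36782399e+00,
       -4.96575922e-04,  1.48790429e-05]), 'tcp_pos': array([0.23412461, 0.4976513 , 0.23128495]), 'orientation': array([ 3.06592666e+00, -6.85265260e-01, -1.53757296e-05]), 'ft_force': array([0.92103457, 0.58734202, 0.07269671]), 'ft_torque': array([ 0.05113811, -0.01325498, -0.01826204]), 'gripper_force': 0.0, 'width': 0.08532827948156949}
```

View pics/scene0.png

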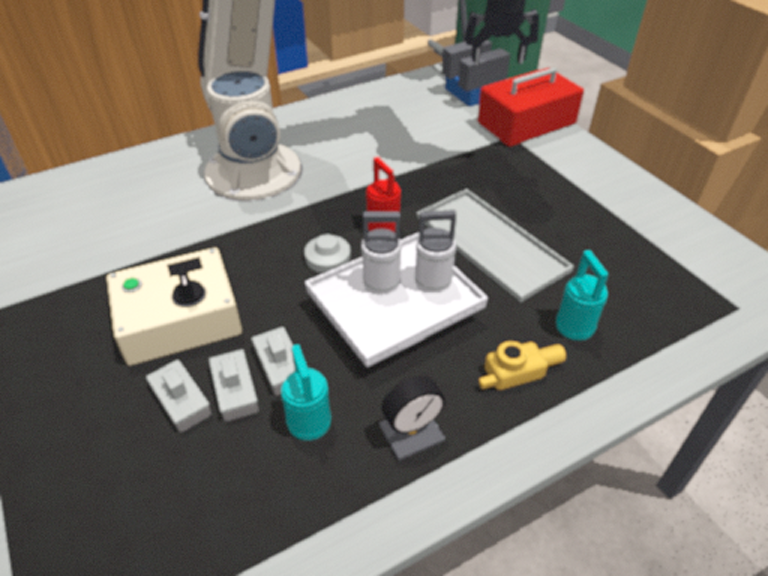

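View pics/top0.png

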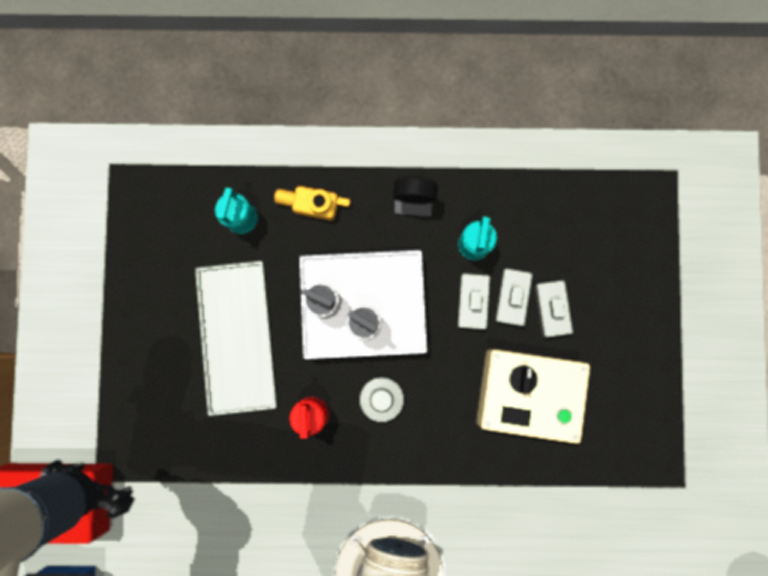

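Two grey canisters stand on the stand: centres at about (214,201) and (242,215) in the top picture, (255,168) and (290,167) in the scene picture. Three grey blocks lie at about (315,200), (341,198) and (368,206) in the top picture.

The look-alikes are the red canister at top (205,278) and the turquoise ones at (317,160) and (157,142). I choose the two grey canisters on the stand.

Run:
```python
from h import *
p=robot.capture("top");s=robot.capture("scene")
S=lambda L:np.array(L)/1.5
def rect(c,z,n):
    w=np.array([onz(p,u,z)[:2] for u in S(c)]);e=w-np.roll(w,-1,0)
    print(n,w.mean(0).round(4),np.linalg.norm(e,axis=1).round(3),np.degrees(np.arctan2(e[:,1],e[:,0])).round(1))
rect([(300,256),(421,251),(427,354),(304,359)],.062,"stand")
rect([(196,269),(262,262),(275,407),(209,414)],.015,"tray")
rect([(488,349),(589,361),(580,442),(479,429)],.08,"console")
rect([(513,269),(532,271),(526,327),(497,323)],.032,"b")
for q,z in [("canister0",.15),("block0",.03),("knob",.1)]:
    for pp,n in [(p,"top"),(s,"scene")]:
        for d in robot.outline_of(pp,q):
            ys,xs=np.nonzero(d["pixels"]);r=cv2.minAreaRect(np.c_[xs,ys].astype(np.float32))
            print(q,n,onz(pp,(xs.mean(),ys.mean()),z)[:2].round(3),p["img"][0,0][0]*0+d["confidence"].__round__(2))
sc={"A":((254,150),(214,197)),}
w=robot.capture("wrist");print(np.round(w["tool_from_camera"],3).tolist(),np.round(w["camera_matrix"],1).tolist())
```

```text
stand [0.5541 0.0591] [0.25  0.212 0.251 0.212] [  93.     3.7  -87.1 -176.6]
tray [0.4849 0.3291] [0.141 0.307 0.139 0.307] [  96.7    6.5  -83.4 -173. ]
console [ 0.3754 -0.2864] [0.204 0.162 0.203 0.16 ] [ 83.8  -7.1 -96.7 173.5]
b [ 0.5746 -0.2627] [0.04  0.119 0.061 0.119] [ 84.6  -6.4 -97.3 163.4]
canister0 top [0.557 0.137] 0.9
canister0 top [0.336 0.158] 0.84
canister0 top [0.515 0.058] 0.74
canister0 top [0.726 0.307] 0.68
canister0 top [ 0.678 -0.161] 0.57
canister0 scene [ 0.751 -0.194] 0.96
canister0 scene [0.583 0.122] 0.94
canister0 scene [0.397 0.126] 0.78
canister0 scene [0.791 0.259] 0.66
canister0 scene [0.546 0.038] 0.6
block0 top [ 0.549 -0.336] 0.9
block0 top [ 0.565 -0.168] 0.85
block0 top [ 0.574 -0.251] 0.67
block0 scene [ 0.561 -0.339] 0.93
block0 scene [ 0.585 -0.257] 0.81
block0 scene [ 0.563 -0.176] 0.56
knob top [ 0.406 -0.26 ] 0.8
knob scene [ 0.406 -0.263] 0.65
[[-0.0, -0.966, -0.259, 0.065], [1.0, -0.0, 0.0, 0.001], [-0.0, -0.259, 0.966, -0.143], [0.0, 0.0, 0.0, 1.0]] [[341.9, 0.0, 257.8], [0.0, 341.9, 190.3], [0.0, 0.0, 1.0]]
```

Call:
play_rows --pt "-1 1 0.6 -0.5 -0.56" --pt "-1 1 0.6 -0.5 -0.56" --pt "-1 1 0.6 -0.5 -0.56" --pt "-1 1 0.6 -0.5 -0.56" --pt "-1 1 0.6 -0.5 -0.56" --pt "-1 1 0.6 -0.5 -0.56" --pt "-1 1 0.6 -0.5 -0.56"

```text
time: 2.15
tcp_pos: [0.3646, 0.3032, 0.332]
orientation: [-3.14, 0.004, -0.001]
ft_force: [-1.2, -0.5, -1.0]
width: 0.085
gripper_force: 0.0
```

Call:
play_rows --pt "-1 0.7 1 0 0" --pt "-1 0.7 1 0 0" --pt "-1 0.7 1 0 0" --pt "-1 0.7 1 0 0" --pt "-1 0.7 1 0 0" --pt "-1 0.7 1 0 0" --pt "-1 0.7 1 0 0" --pt "-1 0.7 1 0 0"

```text
time: 2.95
tcp_pos: [0.5036, 0.1052, 0.3307]
orientation: [3.141, 0.003, -0.002]
ft_force: [0.2, -0.1, 0.1]
width: 0.0857
gripper_force: 0.0
```

```bash
cat >> h.py <<'E'
def theta(o):
    R=cv2.Rodrigues(np.array(o["orientation"],float))[0];return np.arctan2(R[1,0],R[0,0])
def plan(targets):
    """targets: list of (x,y,z,theta_deg) reached one after another -> shares, each from the one before"""
    o=robot.get_obs();P=np.array(o["tcp_pos"]);R=cv2.Rodrigues(np.array(o["orientation"],float))[0]
    for x,y,z,t in targets:
        T=np.array([x,y,z]);sh=R.T@(T-P)/.2;t0=np.degrees(np.arctan2(R[1,0],R[0,0]));tu=(((t0-t+180)%360)-180)/45
        print((x,y,z,t),"->",sh.round(3),round(tu,3))
        c,s=np.cos(np.radians(t)),np.sin(np.radians(t));P=T;R=np.array([[c,s,0],[s,-c,0],[0,0,-1.]])
E
python3 - <<'E'
from h import *
o=robot.get_obs();print(o["tcp_pos"],np.degrees(theta(o)),o["joints"].round(2),o["time"])
w=robot.capture("wrist");save(w,"w1.png",scale=1.5)
for d in robot.outline_of(w,"canister0"):
    ys,xs=np.nonzero(d["pixels"]);print(np.round(d["box"]),d["confidence"],w["img"][ys,xs].mean(0).round())
E
```

```text
[0.50356811 0.10519527 0.33066281] 0.09372760681858928 [ 0.51  0.18  0.26 -0.   -1.65  1.06] 2.95
[178.  73. 259. 148.] 0.9 [102. 103. 104.]
[270. 113. 353. 191.] 0.89 [108. 108. 109.]
[182. 246. 243. 339.] 0.81 [130.  40.  39.]
[456.   0. 512.  28.] 0.69 [32. 70. 69.]
```

View pics/w1.png

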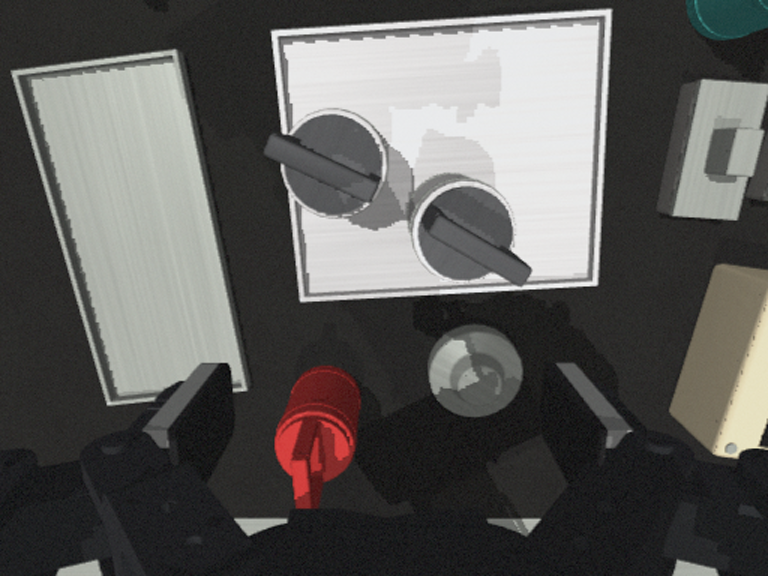

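The wrist view shows grey canister A (lid 335,163; bar 266,146 to 378,188) and grey canister B (lid 463,230; bar 432,220 to 525,276) on the stand. The red look-alike is at (315,440), and a turquoise one is at the top right edge.

Run:
```python
from h import *
o=robot.get_obs();w=robot.capture("wrist");t=robot.capture("top")
for n,a,b,l in [("A",(267,146),(379,188),(335,163)),("B",(431,221),(527,276),(463,230))]:
    a,b,l=[np.array(v)/1.5 for v in (a,b,l)]
    A,B,L=onz(w,a,.207,o),onz(w,b,.207,o),onz(w,l,.15,o)
    print(n,((A+B)/2).round(4),np.linalg.norm(A-B).round(4),np.degrees(np.arctan2(*(A-B)[[1,0]])).round(1),"lid",L.round(4))
    print(" top px*1.5:",(proj(t,np.array([A,B,(A+B)/2]))*1.5).round(0).tolist())
def rect(c,z,n):
    x=np.array([onz(w,np.array(u)/1.5,z,o)[:2] for u in c]);e=x-np.roll(x,-1,0)
    print(n,x.mean(0).round(4),np.linalg.norm(e,axis=1).round(3),np.degrees(np.arctan2(e[:,1],e[:,0])).round(1))
rect([(272,31),(611,10),(597,284),(302,301)],.062,"stand")
rect([(12,72),(177,50),(246,388),(108,405)],.015,"tray")
save(t,"t1.png",(120,100,300,300),3);save(w,"w1c.png",(160,60,370,200),3)
# second view: bar masks in the top picture
for d in robot.outline_of(t,"canister0"):
    print(np.round(d["box"]),round(d["confidence"],2))
```

```text
A [0.5584 0.1371 0.207 ] 0.06 69.8 lid [0.5589 0.1369 0.15  ]
 top px*1.5: [[302.0, 291.0], [333.0, 303.0], [318.0, 297.0]]
B [0.5163 0.0557 0.207 ] 0.0601 60.6 lid [0.5175 0.0563 0.15  ]
 top px*1.5: [[348.0, 312.0], [376.0, 329.0], [362.0, 321.0]]
stand [0.5546 0.0592] [0.248 0.207 0.247 0.208] [  93.4    3.4  -86.5 -176.2]
tray [0.484  0.3297] [0.14  0.307 0.139 0.309] [  97.     6.7  -82.3 -173. ]
[305. 142. 331. 173.] 0.97
[192. 267. 218. 290.] 0.65
[235. 202. 254. 226.] 0.61
[144. 128. 172. 158.] 0.56
```

View pics/t1.png

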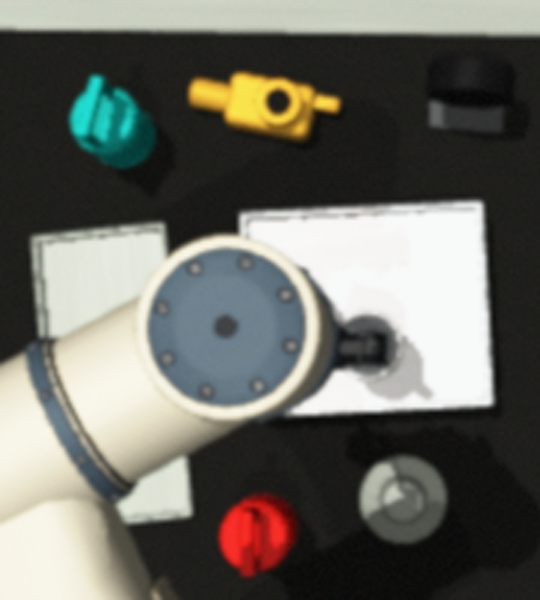

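View pics/w1c.png

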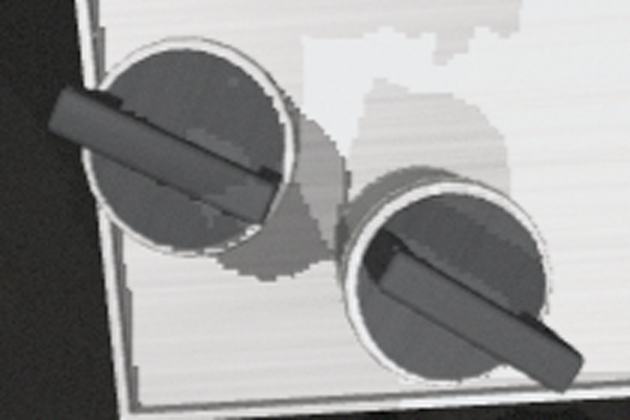

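The bar length comes out at 60.0 mm at the assumed height, and the lid centres agree to about 1 mm. The heights and the choice of canisters hold.

Run:
```python
from h import *
plan([(.545,.125,.28,35),(.5586,.137,.25,69.8),(.5586,.137,.181,69.8),(.5586,.137,.25,69.8),(.556,.268,.215,69.8),(.554,.3378,.215,69.8),(.554,.3378,.136,69.8),(.554,.3378,.23,69.8),
(.52,.2,.26,60.6),(.5167,.056,.26,60.6),(.5167,.056,.181,60.6),(.5167,.056,.25,60.6),(.466,.2,.24,60.6),(.415,.3212,.215,60.6),(.415,.3212,.136,60.6),(.415,.3212,.23,60.6)])
```

```text
(0.545, 0.125, 0.28, 35) -> [ 0.207 -0.1    0.257] -0.776
(0.5586, 0.137, 0.25, 69.8) -> [ 0.09 -0.01  0.15] -0.773
(0.5586, 0.137, 0.181, 69.8) -> [0.    0.    0.345] 0.0
(0.5586, 0.137, 0.25, 69.8) -> [ 0.     0.    -0.345] 0.0
(0.556, 0.268, 0.215, 69.8) -> [ 0.61  -0.238  0.175] 0.0
(0.554, 0.3378, 0.215, 69.8) -> [ 0.324 -0.13   0.   ] 0.0
(0.554, 0.3378, 0.136, 69.8) -> [0.    0.    0.395] 0.0
(0.554, 0.3378, 0.23, 69.8) -> [ 0.    0.   -0.47] 0.0
(0.52, 0.2, 0.26, 60.6) -> [-0.705  0.078 -0.15 ] 0.204
(0.5167, 0.056, 0.26, 60.6) -> [-0.635  0.339  0.   ] 0.0
(0.5167, 0.056, 0.181, 60.6) -> [0.    0.    0.395] 0.0
(0.5167, 0.056, 0.25, 60.6) -> [ 0.     0.    -0.345] 0.0
(0.466, 0.2, 0.24, 60.6) -> [ 0.503 -0.574  0.05 ] 0.0
(0.415, 0.3212, 0.215, 60.6) -> [ 0.403 -0.52   0.125] 0.0
(0.415, 0.3212, 0.136, 60.6) -> [0.    0.    0.395] 0.0
(0.415, 0.3212, 0.23, 60.6) -> [ 0.    0.   -0.47] 0.0
```

Call:
play_rows --pt "-0.4 0.207 -0.1 0.257 -0.776" --pt "-0.4 0.207 -0.1 0.257 -0.776" --pt "-0.4 0.207 -0.1 0.257 -0.776" --pt "-0.4 0.207 -0.1 0.257 -0.776" --pt "-0.4 0.207 -0.1 0.257 -0.776" --pt "-0.4 0.207 -0.1 0.257 -0.776"

```text
time: 3.8
tcp_pos: [0.5453, 0.1243, 0.2801]
orientation: [-2.998, -0.938, -0.001]
ft_force: [-0.5, 0.5, -0.3]
width: 0.0596
gripper_force: 0.0
```

Call:
play_rows --pt "-0.4 0.09 -0.01 0.15 -0.773" --pt "-0.4 0.09 -0.01 0.15 -0.773" --pt "-0.4 0.09 -0.01 0.15 -0.773" --pt "-0.4 0.09 -0.01 0.15 -0.773" --pt "-0.4 0.09 -0.01 0.15 -0.773" --pt "-0.4 0.09 -0.01 0.15 -0.773" --pt "-0.4 0.09 -0.01 0.15 -0.773"

```text
time: 4.5
tcp_pos: [0.559, 0.1359, 0.25]
orientation: [-2.582, -1.79, -0.0]
ft_force: [0.5, -0.4, 0.3]
width: 0.0596
gripper_force: 0.0
```

Run:
```python
from h import *
o=robot.get_obs();print(o["width"],o["joints"].round(2));plan([(.5586,.137,.181,69.8)])
```

```text
0.059601088933981416 [ 0.51  0.3   0.22 -0.   -1.49  2.27]
(0.5586, 0.137, 0.181, 69.8) -> [ 0.004 -0.004  0.345] -0.007
```

Call:
play_rows --pt "-0.4 0.004 -0.004 0.12 0" --pt "-0.4 0.004 -0.004 0.24 0" --pt "-0.4 0.004 -0.004 0.345 0" --pt "-0.4 0.004 -0.004 0.345 0" --pt "1 0.004 -0.004 0.345 0" --pt "1 0.004 -0.004 0.345 0" --pt "1 0.004 -0.004 0.345 0" --pt "1 0.004 -0.004 0.345 0" --pt "1 0.004 -0.004 0.345 0" --pt "1 0.004 -0.004 0.345 0"

```text
time: 5.5
tcp_pos: [0.559, 0.1368, 0.1822]
orientation: [2.577, 1.795, 0.003]
ft_force: [-1.2, -0.2, 4.8]
width: 0.0112
gripper_force: 60.3
```

Gripped. Lifting, then carrying it to the tray.

Call:
play_rows --pt "1 0 0 -0.1 0" --pt "1 0 0 -0.2 0" --pt "1 0 0 -0.3 0" --pt "1 0 0 -0.345 0" --pt "1 0 0 -0.345 0"

```text
time: 6.0
tcp_pos: [0.5588, 0.1373, 0.2501]
orientation: [-2.578, -1.795, -0.002]
ft_force: [0.3, 0.0, -4.9]
width: 0.0108
gripper_force: 58.8
```

Call:
play_rows --pt "1 0.1 -0.04 0 0" --pt "1 0.2 -0.08 0 0" --pt "1 0.3 -0.12 0 0" --pt "1 0.42 -0.165 0 0" --pt "1 0.54 -0.21 0 0" --pt "1 0.66 -0.255 0 0" --pt "1 0.76 -0.3 0.08 0" --pt "1 0.86 -0.34 0.16 0" --pt "1 0.93 -0.368 0.175 0" --pt "1 0.934 -0.368 0.175 0" --pt "1 0.934 -0.368 0.175 0"

```text
time: 7.1
tcp_pos: [0.5543, 0.3377, 0.2143]
orientation: [2.577, 1.795, -0.002]
ft_force: [1.2, -0.8, -3.9]
width: 0.0113
gripper_force: 58.9
```

Run:
```python
from h import *
o=robot.get_obs();print(o["width"],o["ft_force"],o["tcp_pos"]);plan([(.554,.3378,.138,69.8)])
w=robot.capture("wrist");save(w,"w2.png",scale=1.2)
```

```text
0.011349845116361067 [ 1.23400607 -0.77299111 -3.8698952 ] [0.55430972 0.33767591 0.21425442]
(0.554, 0.3378, 0.138, 69.8) -> [ 0.001 -0.002  0.381] -0.002
```

View pics/w2.png

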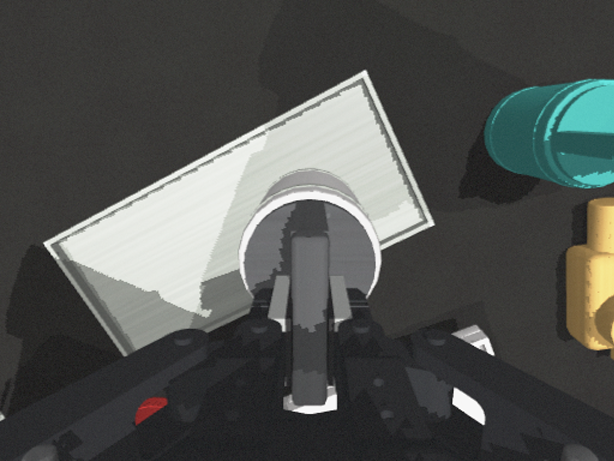

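Canister A hangs upright over the tray at about (310,250). Lowering it.

Call:
play_rows --pt "1 0 0 0.12 0" --pt "1 0 0 0.24 0" --pt "1 0 0 0.34 0" --pt "1 0 0 0.37 0" --pt "1 0 0 0.39 0" --pt "1 0 0 0.39 0" --pt "-0.4 0 0 0.39 0" --pt "-0.4 0 0 0.39 0" --pt "-0.4 0 0 0.39 0" --pt "-0.4 0 0 0.39 0" --pt "-0.4 0 0 0.2 0" --pt "-0.4 0 0 -0.08 0"

```text
time: 8.35
tcp_pos: [0.5531, 0.3368, 0.2234]
orientation: [2.577, 1.795, -0.01]
ft_force: [1.5, 0.8, 1.0]
width: 0.0597
gripper_force: 0.0
```

Call:
play_rows --pt "-0.4 -0.7 0.078 -0.15 0.204" --pt "-0.4 -0.7 0.078 -0.15 0.204" --pt "-0.4 -0.7 0.078 -0.15 0.204" --pt "-0.4 -0.7 0.078 -0.15 0.204" --pt "-0.4 -0.7 0.078 -0.15 0.204"

```text
time: 8.85
tcp_pos: [0.5205, 0.2003, 0.2561]
orientation: [-2.714, -1.581, -0.004]
ft_force: [-0.4, 0.2, -0.3]
width: 0.0598
gripper_force: 0.0
```

Run:
```python
from h import *
o=robot.get_obs();print(o["width"],o["tcp_pos"]);plan([(.5167,.056,.25,60.6)])
w=robot.capture("wrist")
for d in robot.outline_of(w,"canister0"):
    ys,xs=np.nonzero(d["pixels"]);print(np.round(d["box"]),round(d["confidence"],2),w["img"][ys,xs].mean(0).round())
print(proj(w,np.array([[.5167,.056,.15],[.554,.338,.104],[.554,.338,.161]]),o).round())
s=robot.capture("scene");save(s,"s2.png",(180,90,420,310),2.5)
```

```text
0.059771591992675496 [0.52050916 0.20030566 0.25610254]
(0.5167, 0.056, 0.25, 60.6) -> [-0.637  0.339  0.029] -0.003
[170.   0. 259.  64.] 0.84 [96. 96. 97.]
[286. 250. 342. 350.] 0.78 [106. 105. 105.]
[ 46. 233. 160. 354.] 0.65 [101.  32.  31.]
[[338. 333.]
 [209.   4.]
 [196. -21.]]
```

View pics/s2.png

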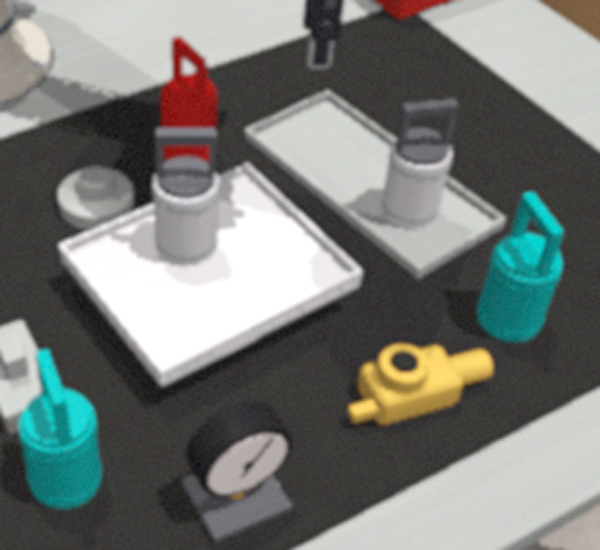

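Canister A stands upright in the tray, at crop (415,180). Now canister B, at crop (187,205).

Call:
play_rows --pt "-0.4 -0.637 0.339 0.02 0" --pt "-0.4 -0.637 0.339 0.02 0" --pt "-0.4 -0.637 0.339 0.02 0" --pt "-0.4 -0.637 0.339 0.02 0" --pt "-0.4 -0.637 0.339 0.02 0" --pt "-0.4 -0.637 0.339 0.02 0"

```text
time: 9.6
tcp_pos: [0.517, 0.0577, 0.2503]
orientation: [-2.712, -1.585, 0.001]
ft_force: [0.5, 0.0, 0.4]
width: 0.0599
gripper_force: 0.0
```

Run:
```python
from h import *
o=robot.get_obs();print(o["tcp_pos"]);plan([(.5167,.056,.182,60.6)])
w=robot.capture("wrist");save(w,"w3.png",scale=1.2)
a=.03*np.array([np.cos(np.radians(60.6)),np.sin(np.radians(60.6)),0])
print(proj(w,np.array([.5167,.056,.207])+np.array([a,-a]),o)*1.2)
```

```text
[0.5169876  0.05773366 0.25032412]
(0.5167, 0.056, 0.182, 60.6) -> [-0.008  0.003  0.342] -0.0
[[312.25216764 199.50637044]
 [312.08680566 317.39914635]]
```

View pics/w3.png

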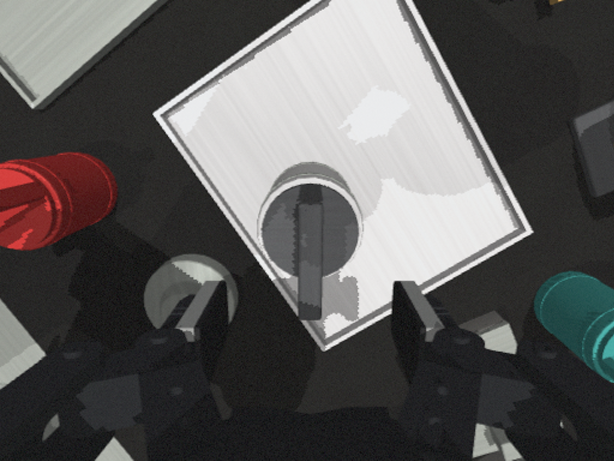

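The bar of B lies between the fingers at (311,205) to (311,318), as predicted.

Call:
play_rows --pt "-0.4 -0.008 0.003 0.12 0" --pt "-0.4 -0.008 0.003 0.24 0" --pt "-0.4 -0.008 0.003 0.342 0" --pt "-0.4 -0.008 0.003 0.342 0" --pt "1 -0.008 0.003 0.342 0" --pt "1 -0.008 0.003 0.342 0" --pt "1 -0.008 0.003 0.342 0" --pt "1 -0.008 0.003 0.342 0" --pt "1 -0.008 0.003 0.342 0" --pt "1 -0.008 0.003 0.342 0"

```text
time: 10.65
tcp_pos: [0.517, 0.0552, 0.1837]
orientation: [2.713, 1.583, 0.003]
ft_force: [-2.3, -0.2, 5.7]
width: 0.0106
gripper_force: 59.7
```

Call:
play_rows --pt "1 0 0 -0.1 0" --pt "1 0 0 -0.2 0" --pt "1 0 0 -0.3 0" --pt "1 0 0 -0.34 0" --pt "1 0 0 -0.34 0"

```text
time: 11.15
tcp_pos: [0.5166, 0.0551, 0.2506]
orientation: [-2.713, -1.583, -0.001]
ft_force: [-0.4, -0.4, -5.1]
width: 0.0107
gripper_force: 59.1
```

Call:
play_rows --pt "1 0.1 -0.115 0 0" --pt "1 0.2 -0.23 0 0" --pt "1 0.3 -0.345 0 0" --pt "1 0.4 -0.46 0 0" --pt "1 0.503 -0.574 0 0" --pt "1 0.6 -0.7 0 0" --pt "1 0.7 -0.83 0 0" --pt "1 0.8 -0.95 0.08 0" --pt "1 0.87 -1 0.15 0" --pt "1 0.9 -1 0.175 0" --pt "1 0.9 -1 0.175 0"

```text
time: 12.25
tcp_pos: [0.4305, 0.3096, 0.2131]
orientation: [2.712, 1.583, -0.007]
ft_force: [-0.1, 0.3, -3.6]
width: 0.0107
gripper_force: 59.0
```

Run:
```python
from h import *
o=robot.get_obs();print(o["width"],o["tcp_pos"]);plan([(.415,.3212,.215,60.6),(.415,.3212,.136,60.6)])
```

```text
0.010655054998024273 [0.43045743 0.30962486 0.21308474]
(0.415, 0.3212, 0.215, 60.6) -> [ 0.012 -0.096 -0.01 ] -0.001
(0.415, 0.3212, 0.136, 60.6) -> [0.    0.    0.395] 0.0
```

Call:
play_rows --pt "1 0.012 -0.096 0 0" --pt "1 0.012 -0.096 0 0" --pt "1 0.012 -0.096 0.1 0" --pt "1 0.012 -0.096 0.22 0" --pt "1 0.012 -0.096 0.32 0" --pt "1 0.012 -0.096 0.36 0" --pt "1 0.012 -0.096 0.382 0" --pt "1 0.012 -0.096 0.382 0" --pt "-0.4 0.012 -0.096 0.382 0" --pt "-0.4 0.012 -0.096 0.382 0" --pt "-0.4 0.012 -0.096 0.382 0" --pt "-0.4 0.012 -0.096 0.382 0"

```text
time: 13.45
tcp_pos: [0.4158, 0.322, 0.1399]
orientation: [-2.713, -1.583, -0.003]
ft_force: [-0.0, 0.5, -0.6]
width: 0.0597
gripper_force: 0.0
```

Call:
play_rows --pt "-0.4 0 0 -0.15 0" --pt "-0.4 0 0 -0.4 0" --pt "-0.4 0 0 -0.6 0" --pt "-0.4 0 0 -0.6 0"

```text
time: 13.85
tcp_pos: [0.4178, 0.3233, 0.2661]
orientation: [-2.711, -1.582, -0.02]
ft_force: [-0.4, -0.6, -0.6]
width: 0.06
gripper_force: 0.0
```

Run:
```python
from h import *
o=robot.get_obs();print(o["width"],o["tcp_pos"]);s=robot.capture("scene")
for d in robot.outline_of(s,"canister0"):
    ys,xs=np.nonzero(d["pixels"]);print(np.round(d["box"]),round(d["confidence"],2),s["img"][ys,xs].mean(0).round(),onz(s,(xs.mean(),ys.mean()),.07).round(3))
t=np.radians(6.8);print(o["time"])
plan([(.43,.2,.30,30),(.42,.03,.30,0),(.41,-.15,.30,-7),(.40,-.2,.3,-7)])
```

```text
0.05999682913851952 [0.41783431 0.32325589 0.26613907]
[370. 169. 408. 229.] 0.92 [ 16. 132. 131.] [0.744 0.326 0.07 ]
[244. 104. 266. 162.] 0.82 [147.  31.  29.] [0.326 0.167 0.07 ]
[329. 132. 361. 181.] 0.81 [122. 120. 123.] [0.55  0.344 0.07 ]
[297. 106. 329. 158.] 0.66 [127. 126. 128.] [0.415 0.322 0.07 ]
[187. 228. 222. 295.] 0.66 [ 21. 151. 149.] [ 0.695 -0.177  0.07 ]
13.85
(0.43, 0.2, 0.3, 30) -> [-0.496  0.363 -0.2  ] 0.678
(0.42, 0.03, 0.3, 0) -> [-0.468  0.711  0.   ] 0.667
(0.41, -0.15, 0.3, -7) -> [-0.05  0.9   0.  ] 0.156
(0.4, -0.2, 0.3, -7) -> [-0.019  0.254  0.   ] 0.0
```

Call:
play_rows --pt "-0.4 -0.496 0.363 -0.2 0.678" --pt "-0.4 -0.496 0.363 -0.2 0.678" --pt "-0.4 -0.496 0.363 -0.2 0.678" --pt "-0.4 -0.496 0.363 -0.2 0.678" --pt "-0.4 -0.496 0.363 -0.2 0.678" --pt "-0.4 -0.496 0.363 -0.2 0.678"

```text
time: 14.55
tcp_pos: [0.4294, 0.1995, 0.298]
orientation: [3.033, 0.817, -0.003]
ft_force: [0.1, 0.4, -0.3]
width: 0.0598
gripper_force: 0.0
```

Call:
play_rows --pt "-0.4 -0.468 0.711 0 0.667" --pt "-0.4 -0.468 0.711 0 0.667" --pt "-0.4 -0.468 0.711 0 0.667" --pt "-0.4 -0.468 0.711 0 0.667" --pt "-0.4 -0.468 0.711 0 0.667" --pt "-0.4 -0.468 0.711 0 0.667"

```text
time: 15.15
tcp_pos: [0.4198, 0.0299, 0.2985]
orientation: [3.141, 0.003, -0.002]
ft_force: [0.5, 0.2, -0.6]
width: 0.06
gripper_force: 0.0
```

Call:
play_rows --pt "-0.4 -0.1 1 0 0.156" --pt "-0.4 -0.1 1 0 0.156" --pt "-0.4 -0.1 1 0 0.156" --pt "-0.4 -0.1 1 0 0.156" --pt "-0.4 -0.1 1 0 0.156" --pt "-0.4 -0.1 1 0 0.156" --pt "-0.4 -0.1 1 0 0.156"

```text
time: 15.85
tcp_pos: [0.4004, -0.1691, 0.2987]
orientation: [-3.136, 0.188, 0.001]
ft_force: [0.6, 0.3, -0.3]
width: 0.0598
gripper_force: 0.0
```

Call:
play_rows --pt "-0.4 -0.1 0.4 0 0" --pt "-0.4 -0.1 0.4 0 0" --pt "-0.4 -0.1 0.4 0 0" --pt "-0.4 -0.1 0.4 0 0" --pt "-0.4 -0.1 0.4 0 0"

```text
time: 16.35
tcp_pos: [0.371, -0.246, 0.2991]
orientation: [-3.136, 0.188, -0.0]
ft_force: [0.6, -0.1, -0.7]
width: 0.0595
gripper_force: 0.0
```

Run:
```python
from h import *
o=robot.get_obs();print(o["tcp_pos"],np.degrees(theta(o)))
w=robot.capture("wrist");save(w,"w4.png",scale=1.5)
for q in ["knob","block0"]:
  for d in robot.outline_of(w,q):
    print(q,np.round(d["box"]),round(d["confidence"],2))
```

```text
[ 0.37101052 -0.24599006  0.29906164] -6.862623846762752
knob [248.  99. 300. 156.] 0.68
block0 [300.   0. 362.  45.] 0.94
block0 [215.   0. 271.  25.] 0.75
block0 [143.   1. 201.  44.] 0.68
```

View pics/w4.png

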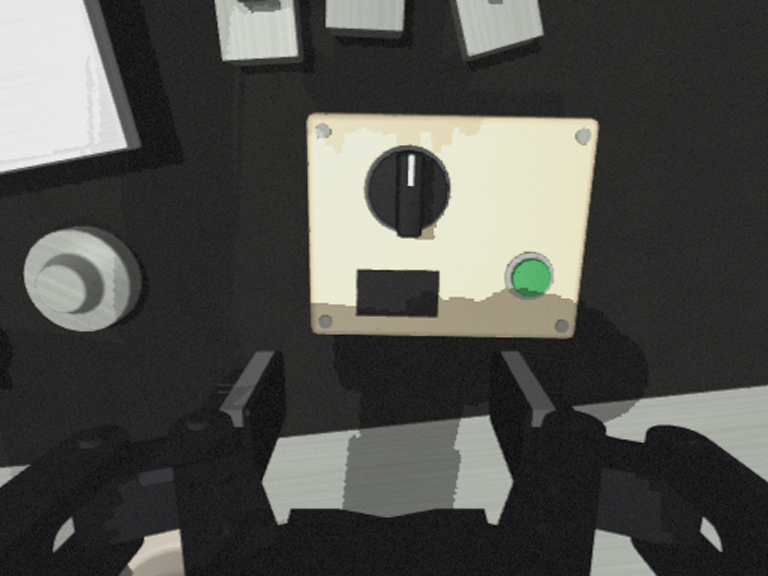

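The knob's skirt is centred at about (407,190). Its bar top runs from about (410,152) to (410,237), and the white mark faces away from the robot.

Run:
```python
from h import *
o=robot.get_obs();w=robot.capture("wrist")
f=lambda u,z:onz(w,np.array(u)/1.5,z,o)
print("skirt",f((407.5,190),.09).round(4),np.linalg.norm(f((365,190),.09)-f((450,190),.09)).round(4))
a,b=f((410,152),.129),f((409.5,238),.129)
print("bar",((a+b)/2).round(4),np.linalg.norm(a-b).round(4),np.degrees(np.arctan2(*(a-b)[[1,0]])).round(1))
x=np.array([f(c,.08)[:2] for c in [(306,113),(598,118),(575,339),(312,334)]]);e=x-np.roll(x,-1,0)
print("console",x.mean(0).round(4),np.linalg.norm(e,axis=1).round(3),np.degrees(np.arctan2(e[:,1],e[:,0])).round(1))
# bar dark mask refine: contrast of bar top vs skirt
g=cv2.cvtColor(w["img"],cv2.COLOR_RGB2GRAY)
c=cv2.resize(w["img"][90:165,235:310,::-1],None,fx=6,fy=6,interpolation=cv2.INTER_CUBIC);cv2.imwrite("pics/k.png",np.clip(c*2.5,0,255).astype(np.uint8))
s=robot.capture("scene");t=robot.capture("top")
print("scene px of bar pt",proj(s,[[.406,-.262,.129]]),proj(t,[[.406,-.262,.129]]))
```

```text
skirt [ 0.4058 -0.2654  0.09  ] 0.0576
bar [ 0.4053 -0.2651  0.129 ] 0.0514 -6.6
console [ 0.3721 -0.2908] [0.196 0.158 0.198 0.158] [ 82.2  -7.1 -98.1 172.4]
scene px of bar pt [[122.36715961 182.95987782]] [[351.23949012 253.89970001]]
```

View pics/k.png

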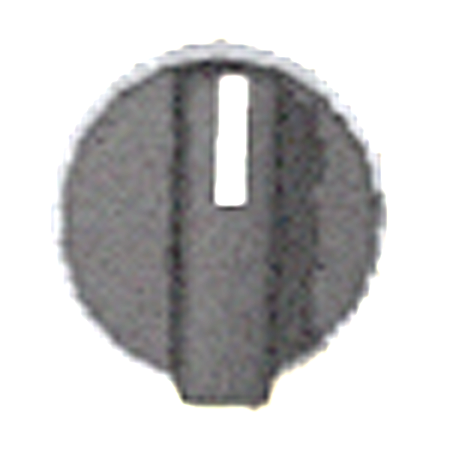

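Run:
```python
from h import *
plan([(.4055,-.265,.15,-6.7),(.4055,-.265,.101,-6.7)]);print(robot.get_obs()["joints"].round(2))
```

```text
(0.4055, -0.265, 0.15, -6.7) -> [0.185 0.069 0.746] -0.006
(0.4055, -0.265, 0.101, -6.7) -> [0.    0.    0.245] 0.0
[-0.23  0.03  0.01 -0.   -1.55  1.68]
```

Call:
play_rows --pt "-0.4 0.185 0.069 0.2 -0.005" --pt "-0.4 0.185 0.069 0.4 -0.005" --pt "-0.4 0.185 0.069 0.6 -0.005" --pt "-0.4 0.185 0.069 0.745 -0.005" --pt "-0.4 0.185 0.069 0.745 -0.005" --pt "-0.4 0.185 0.069 0.745 -0.005"

```text
time: 17.25
tcp_pos: [0.4056, -0.266, 0.1511]
orientation: [3.135, -0.185, 0.0]
ft_force: [1.5, 0.1, 0.5]
width: 0.0593
gripper_force: 0.0
```

Run:
```python
from h import *
plan([(.4055,-.265,.101,-6.7)])
```

```text
(0.4055, -0.265, 0.101, -6.7) -> [-0.001 -0.005  0.25 ] -0.001
```

Call:
play_rows --pt "-0.4 0 -0.003 0.1 0" --pt "-0.4 0 -0.003 0.2 0" --pt "-0.4 0 -0.003 0.25 0" --pt "-0.4 0 -0.003 0.25 0" --pt "0.95 0 -0.003 0.25 0" --pt "0.95 0 -0.003 0.25 0" --pt "0.95 0 -0.003 0.25 0" --pt "0.95 0 -0.003 0.25 0" --pt "0.95 0 -0.003 0.25 0" --pt "0.95 0 -0.003 0.25 0"

```text
time: 18.25
tcp_pos: [0.4062, -0.2643, 0.1013]
orientation: [-3.135, 0.187, -0.004]
ft_force: [-0.2, 6.4, 5.4]
width: 0.0149
gripper_force: 58.8
```

Call:
play_rows --pt "0.95 0 0 0 0.15" --pt "0.95 0 0 0 0.3" --pt "0.95 0 0 0 0.45" --pt "0.95 0 0 0 0.6" --pt "0.95 0 0 0 0.75" --pt "0.95 0 0 0 0.9" --pt "0.95 0 0 0 0.9" --pt "0.95 0 0 0 0.9"

```text
time: 19.05
tcp_pos: [0.4064, -0.2638, 0.1013]
orientation: [-2.876, 1.259, -0.003]
ft_force: [0.7, 7.9, 5.9]
width: 0.0154
gripper_force: 58.6
```

Call:
play_rows --pt "0.95 0 0 0 0.15" --pt "0.95 0 0 0 0.3" --pt "0.95 0 0 0 0.4" --pt "0.95 0 0 0 0.44" --pt "0.95 0 0 0 0.44" --pt "0.95 0 0 0 0.44"

```text
time: 19.65
tcp_pos: [0.4066, -0.2636, 0.1013]
orientation: [-2.616, 1.734, -0.003]
ft_force: [0.4, 9.6, 6.6]
width: 0.015
gripper_force: 58.5
```

Run:
```python
from h import *
o=robot.get_obs();print(o["tcp_pos"],np.degrees(theta(o)),o["ft_force"],o["ft_torque"],o["joints"].round(2),o["width"])
```

```text
[ 0.40661112 -0.26362885  0.10130741] -67.05662902233715 [0.3889048  9.56606764 6.62332146] [ 3.06426095 -0.09655295  0.18159913] [-0.25  0.21 -0.3  -0.   -1.06  0.65] 0.015035510750310248
```

Call:
play_rows --pt "0.95 0 0 0 0.04" --pt "0.95 0 0 0 0.04" --pt "0.95 0 0 0 0.04" --pt "0.95 0 0 0 0.04" --pt "0.95 0 0 0 0.04"

```text
time: 20.15
tcp_pos: [0.4066, -0.2636, 0.1013]
orientation: [-2.59, 1.773, -0.002]
ft_force: [0.5, 9.5, 7.0]
width: 0.0148
gripper_force: 58.6
```

Run:
```python
from h import *
o=robot.get_obs();print(o["tcp_pos"],np.degrees(theta(o)),o["ft_torque"])
```

```text
[ 0.40663673 -0.26362829  0.10131221] -68.79646051268408 [ 3.17195426 -0.15734189  0.68694487]
```

Torque jumped from 0.18 to 0.69 N m, so the knob is at its stop and has been held there 0.5 s. Releasing it and rising.

Call:
play_rows --pt "-1 0 0 0 0" --pt "-1 0 0 0 0" --pt "-1 0 0 0 0" --pt "-1 0 0 0 0" --pt "-1 0 0 0 0" --pt "-1 0 0 0 0" --pt "-1 0 0 -0.2 0" --pt "-1 0 0 -0.4 0" --pt "-1 0 0 -0.6 0" --pt "-1 0 0 -0.8 0" --pt "-1 0 0 -0.9 0"

```text
time: 21.25
tcp_pos: [0.4061, -0.2659, 0.2841]
orientation: [-2.59, 1.777, -0.009]
ft_force: [0.9, -0.5, -0.0]
width: 0.0851
gripper_force: 0.0
```

Run:
```python
from h import *
plan([(.44,-.26,.30,-35),(.48,-.255,.32,-7)])
```

```text
(0.44, -0.26, 0.3, -35) -> [ 0.034 -0.169 -0.079] -0.753
(0.48, -0.255, 0.32, -7) -> [ 0.149 -0.135 -0.1  ] -0.622
```

Call:
play_rows --pt "-0.5 0.034 -0.169 -0.079 -0.753" --pt "-0.5 0.034 -0.169 -0.079 -0.753" --pt "-0.5 0.034 -0.169 -0.079 -0.753" --pt "-0.5 0.034 -0.169 -0.079 -0.753" --pt "-0.5 0.034 -0.169 -0.079 -0.753"

```text
time: 21.75
tcp_pos: [0.4393, -0.2593, 0.2958]
orientation: [2.996, -0.943, -0.0]
ft_force: [0.1, 0.7, -0.3]
width: 0.064
gripper_force: 0.0
```

Call:
play_rows --pt "-0.5 0.149 -0.135 -0.1 -0.622" --pt "-0.5 0.149 -0.135 -0.1 -0.622" --pt "-0.5 0.149 -0.135 -0.1 -0.622" --pt "-0.5 0.149 -0.135 -0.1 -0.622" --pt "-0.5 0.149 -0.135 -0.1 -0.622" --pt "-0.5 0.149 -0.135 -0.1 -0.622"

```text
time: 22.35
tcp_pos: [0.4792, -0.2542, 0.3159]
orientation: [3.135, -0.198, -0.0]
ft_force: [-0.0, 0.2, 0.3]
width: 0.0641
gripper_force: 0.0
```

Run:
```python
from h import *
o=robot.get_obs();print(o["tcp_pos"],np.degrees(theta(o)))
w=robot.capture("wrist");save(w,"w5.png",scale=1.5)
for d in robot.outline_of(w,"block0"): print(np.round(d["box"]),round(d["confidence"],2))
```

```text
[ 0.47915192 -0.25423486  0.31589616] -7.228712013573998
[228.  21. 275. 120.] 0.98
[152.  38. 210. 136.] 0.94
[291.  27. 352. 135.] 0.64
```

View pics/w5.png

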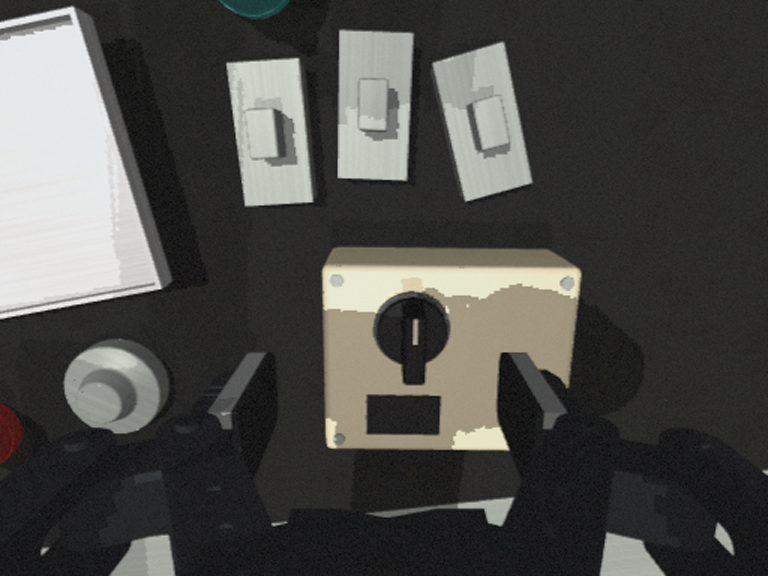

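The knob is back home, its bar at (413,340). The three blocks show lugs at about (263,133), (373,104) and (490,123). I'll fit each block's pose from its silhouette, in two views.

```bash
cat > fit.py <<'E'
from h import *
from scipy.optimize import minimize
def box(sx,sy,z0,z1): return np.array([[a*sx/2,b*sy/2,z] for a in(-1,1) for b in(-1,1) for z in(z0,z1)])
MODEL=[box(.110,.056,0,.032),box(.036,.022,.032,.064)]
def sil(v,p,o,z):
    c,s=np.cos(v[2]),np.sin(v[2]);im=np.zeros((384*4,512*4),np.uint8)
    for m in MODEL:
        X=m@np.array([[c,s,0],[-s,c,0],[0,0,1]])+[v[0],v[1],z]
        cv2.fillConvexPoly(im,cv2.convexHull(((proj(p,X,o)+.5)*4).round().astype(np.int32)),255)
    return cv2.resize(im,(512,384),interpolation=cv2.INTER_AREA)/255.
def masks(p,o,z=0.):
    out=[]
    for d in robot.outline_of(p,"block0"):
        if d["confidence"]<.4: continue
        m=d["pixels"].astype(float);ys,xs=np.nonzero(d["pixels"])
        if len(xs)<100 or ys.min()==0: continue
        c=onz(p,(xs.mean(),ys.mean()),z+.025,o);f=lambda v:np.abs(sil(v,p,o,z)-m).sum()
        best=None
        for y in (-.25,0,.25):
            r=minimize(f,[c[0],c[1],y],method="Nelder-Mead",options=dict(initial_simplex=np.array([[c[0],c[1],y],[c[0]+.01,c[1],y],[c[0],c[1]+.01,y],[c[0],c[1],y+.2]]),xatol=1e-4,fatol=.2))
            if best is None or r.fun<best.fun: best=r
        out.append((best.x[0],best.x[1],np.degrees(best.x[2]),round(best.fun/m.sum(),3)))
    return sorted(out,key=lambda r:r[1])
E
python3 - <<'E'
from fit import *
o=robot.get_obs()
for n in ["wrist","top","scene"]:
    p=robot.capture(n)
    for r in masks(p,o if n=="wrist" else None): print(n,np.round(r,4))
    if n=="wrist":
        for l in [(263,133),(373,104),(490,123)]: print("lug",onz(p,np.array(l)/1.5,.064,o).round(4))
plan([(.48,-.175,.25,-7)])
E
```

```text
wrist [ 0.5518 -0.3411  8.4624  0.024 ]
wrist [ 0.5751 -0.2564 -9.1811  0.023 ]
wrist [ 0.5652 -0.1709 -4.2834  0.023 ]
lug [ 0.5651 -0.1735  0.064 ]
lug [ 0.575  -0.2569  0.064 ]
lug [ 0.5512 -0.3405  0.064 ]
scene [ 0.5481 -0.3396  7.3759  0.04  ]
scene [ 0.571  -0.2549 -9.5579  0.04  ]
scene [  0.5584  -0.1744 -11.9352   0.378 ]
(0.48, -0.175, 0.25, -7) -> [-0.045 -0.393  0.329] -0.001
```

Both views agree to a few millimetres, and the lug at z = 64 mm falls on the body centre. Taking the block nearest the stand first.

Run:
```python
from h import *
plan([(.5652,-.172,.16,-4.3),(.5652,-.172,.036,-4.3),(.5652,-.172,.16,-4.3),(.558,-.02,.16,0),(.55,.1341,.16,3.4),(.55,.1341,.087,3.4)])
```

```text
(0.5652, -0.172, 0.16, -4.3) -> [ 0.376 -0.46   0.779] -0.061
(0.5652, -0.172, 0.036, -4.3) -> [0.   0.   0.62] 0.0
(0.5652, -0.172, 0.16, -4.3) -> [ 0.    0.   -0.62] 0.0
(0.558, -0.02, 0.16, 0) -> [-0.093 -0.755  0.   ] -0.096
(0.55, 0.1341, 0.16, 3.4) -> [-0.04 -0.77  0.  ] -0.076
(0.55, 0.1341, 0.087, 3.4) -> [0.    0.    0.365] 0.0
```

Call:
play_rows --pt "-0.5 0.2 -0.25 0.2 -0.06" --pt "-0.5 0.376 -0.46 0.4 -0.06" --pt "-0.5 0.376 -0.46 0.6 -0.06" --pt "-0.5 0.376 -0.46 0.78 -0.06" --pt "-0.5 0.376 -0.46 0.78 -0.06" --pt "-0.5 0.376 -0.46 0.78 -0.06" --pt "-0.5 0.376 -0.46 0.78 -0.06"

```text
time: 23.45
tcp_pos: [0.5663, -0.1732, 0.163]
orientation: [3.138, -0.119, 0.007]
ft_force: [-0.6, -0.8, 1.4]
width: 0.0639
gripper_force: 0.0
```

Run:
```python
from fit import *
o=robot.get_obs();p=robot.capture("wrist")
for r in masks(p,o): print(np.round(r,4))
plan([(.5652,-.172,.036,-4.3)])
```

```text
[ 0.5508 -0.3418  8.8294  0.035 ]
[ 0.5748 -0.2566 -9.3349  0.016 ]
[ 0.5651 -0.1718 -3.8784  0.017 ]
(0.5652, -0.172, 0.036, -4.3) -> [-0.01  -0.005  0.636] -0.001
```

Call:
play_rows --pt "-0.5 -0.004 -0.004 0.18 0" --pt "-0.5 -0.004 -0.004 0.36 0" --pt "-0.5 -0.004 -0.004 0.52 0" --pt "-0.5 -0.004 -0.004 0.6 0" --pt "-0.5 -0.004 -0.004 0.625 0" --pt "-0.5 -0.004 -0.004 0.625 0" --pt "1 -0.004 -0.004 0.625 0" --pt "1 -0.004 -0.004 0.625 0" --pt "1 -0.004 -0.004 0.625 0" --pt "1 -0.004 -0.004 0.625 0" --pt "1 -0.004 -0.004 0.625 0"

```text
time: 24.65
tcp_pos: [0.5651, -0.1715, 0.0362]
orientation: [3.139, -0.118, 0.003]
ft_force: [-1.1, -0.1, 6.0]
width: 0.0211
gripper_force: 59.7
```

Call:
play_rows --pt "1 0 0 -0.1 0" --pt "1 0 0 -0.25 0" --pt "1 0 0 -0.4 0" --pt "1 0 0 -0.55 0" --pt "1 0 0 -0.62 0" --pt "1 0 0 -0.62 0"

```text
time: 25.25
tcp_pos: [0.5649, -0.171, 0.16]
orientation: [-3.139, 0.119, -0.004]
ft_force: [0.3, -0.3, -6.0]
width: 0.0209
gripper_force: 60.3
```

Run:
```python
from h import *
plan([(.558,-.02,.16,0),(.55,.1341,.16,3.4),(.55,.1341,.087,3.4)])
```

```text
(0.558, -0.02, 0.16, 0) -> [-0.091 -0.75   0.001] -0.096
(0.55, 0.1341, 0.16, 3.4) -> [-0.04 -0.77  0.  ] -0.076
(0.55, 0.1341, 0.087, 3.4) -> [0.    0.    0.365] 0.0
```

Call:
play_rows --pt "1 -0.02 -0.15 0 -0.02" --pt "1 -0.04 -0.32 0 -0.04" --pt "1 -0.06 -0.5 0 -0.07" --pt "1 -0.08 -0.65 0 -0.09" --pt "1 -0.091 -0.75 0 -0.096" --pt "1 -0.091 -0.75 0 -0.096"

```text
time: 25.85
tcp_pos: [0.5559, -0.0175, 0.1561]
orientation: [-3.14, -0.004, 0.007]
ft_force: [-0.2, 0.3, -6.4]
width: 0.0209
gripper_force: 60.8
```

Call:
play_rows --pt "1 -0.01 -0.15 0 -0.02" --pt "1 -0.02 -0.32 0 -0.04" --pt "1 -0.03 -0.5 0 -0.06" --pt "1 -0.04 -0.65 0 -0.076" --pt "1 -0.04 -0.77 0 -0.076" --pt "1 -0.04 -0.77 0 -0.076" --pt "1 -0.04 -0.77 0 -0.076"

```text
time: 26.55
tcp_pos: [0.5485, 0.1335, 0.157]
orientation: [3.139, 0.094, -0.006]
ft_force: [0.6, -0.5, -6.5]
width: 0.021
gripper_force: 61.4
```

Run:
```python
from h import *
plan([(.55,.1341,.087,3.4)])
```

```text
(0.55, 0.1341, 0.087, 3.4) -> [ 0.009 -0.003  0.35 ] 0.001
```

Call:
play_rows --pt "1 0.005 0 0.1 0" --pt "1 0.005 0 0.2 0" --pt "1 0.005 0 0.29 0" --pt "1 0.005 0 0.33 0" --pt "1 0.005 0 0.35 0" --pt "1 0.005 0 0.36 0" --pt "1 0.005 0 0.36 0"

```text
time: 27.25
tcp_pos: [0.5509, 0.1337, 0.0874]
orientation: [-3.14, -0.094, -0.001]
ft_force: [0.3, 0.3, -6.0]
width: 0.021
gripper_force: 61.3
```

Call:
play_rows --pt "1 0 0 0.006 0" --pt "1 0 0 0.01 0" --pt "1 0 0 0.01 0" --pt "-0.4 0 0 0.01 0" --pt "-0.4 0 0 0.01 0" --pt "-0.4 0 0 0.01 0" --pt "-0.4 0 0 0.01 0" --pt "-0.5 0 0 -0.1 0" --pt "-0.5 0 0 -0.3 0" --pt "-0.5 0 0 -0.5 0" --pt "-0.5 0 0 -0.5 0"

```text
time: 28.35
tcp_pos: [0.5539, 0.1345, 0.1935]
orientation: [-3.137, -0.095, -0.018]
ft_force: [-0.5, 0.2, -0.1]
width: 0.0638
gripper_force: 0.0
```

Run:
```python
from fit import *
o=robot.get_obs();p=robot.capture("wrist")
for r in masks(p,o,.05): print("stand-height fit",np.round(r,4))
plan([(.52,0,.25,0),(.5,-.19,.27,-7)])
```

```text
stand-height fit [0.5505 0.1339 3.3647 0.027 ]
(0.52, 0, 0.25, 0) -> [-0.194  0.66  -0.312] 0.076
(0.5, -0.19, 0.27, -7) -> [-0.1   0.95 -0.1 ] 0.156
```

Block 1 sits at its target. Going back for block 2.

Call:
play_rows --pt "-0.5 -0.194 0.66 -0.312 0.076" --pt "-0.5 -0.194 0.66 -0.312 0.076" --pt "-0.5 -0.194 0.66 -0.312 0.076" --pt "-0.5 -0.194 0.66 -0.312 0.076" --pt "-0.5 -0.194 0.66 -0.312 0.076"

```text
time: 28.95
tcp_pos: [0.5192, -0.001, 0.2487]
orientation: [-3.141, 0.003, 0.001]
ft_force: [0.2, 0.4, -1.2]
width: 0.0644
gripper_force: 0.0
```

Call:
play_rows --pt "-0.5 -0.1 1 -0.1 0.2" --pt "-0.5 -0.1 1 -0.1 0.2" --pt "-0.5 -0.1 1 -0.1 0.2" --pt "-0.5 -0.1 1 -0.1 0.2" --pt "-0.5 -0.1 1 -0.1 0.2" --pt "-0.5 -0.1 1 -0.1 0.2"

```text
time: 29.55
tcp_pos: [0.4995, -0.2003, 0.2673]
orientation: [-3.131, 0.249, 0.005]
ft_force: [0.1, 0.5, 0.6]
width: 0.0638
gripper_force: 0.0
```

Run:
```python
from fit import *
o=robot.get_obs();p=robot.capture("wrist")
R=masks(p,o)
for r in R: print(np.round(r,4))
plan([(.5748,-.2566,.16,-9.2),(.5748,-.2566,.036,-9.2)])
```

```text
[ 0.5516 -0.3412  8.3976  0.04  ]
[ 0.5748 -0.2563 -9.2061  0.016 ]
(0.5748, -0.2566, 0.16, -9.2) -> [0.416 0.227 0.538] 0.006
(0.5748, -0.2566, 0.036, -9.2) -> [0.   0.   0.62] 0.0
```

Call:
play_rows --pt "-0.5 0.2 0.12 0.1 0" --pt "-0.5 0.416 0.227 0.3 0" --pt "-0.5 0.416 0.227 0.45 0" --pt "-0.5 0.416 0.227 0.535 0" --pt "-0.5 0.416 0.227 0.535 0" --pt "-0.5 0.416 0.227 0.535 0"

```text
time: 30.25
tcp_pos: [0.5754, -0.2569, 0.1629]
orientation: [3.132, -0.243, 0.0]
ft_force: [-0.0, 0.3, 0.2]
width: 0.0638
gripper_force: 0.0
```

Run:
```python
from fit import *
o=robot.get_obs();p=robot.capture("wrist")
for r in masks(p,o): print(np.round(r,4))
plan([(.5748,-.2566,.036,-9.2),(.5748,-.2566,.16,-9.2),(.5645,-.1,.16,-2),(.5545,.0592,.16,3.4)])
```

```text
[ 0.5512 -0.3415  8.686   0.067 ]
[ 0.5751 -0.2561 -9.2913  0.024 ]
(0.5748, -0.2566, 0.036, -9.2) -> [-0.008 -0.004  0.642] 0.007
(0.5748, -0.2566, 0.16, -9.2) -> [ 0.    0.   -0.62] 0.0
(0.5645, -0.1, 0.16, -2) -> [-0.176 -0.765  0.   ] -0.16
(0.5545, 0.0592, 0.16, 3.4) -> [-0.078 -0.794  0.   ] -0.12
```

Call:
play_rows --pt "-0.5 -0.004 -0.004 0.18 0.007" --pt "-0.5 -0.004 -0.004 0.36 0.007" --pt "-0.5 -0.004 -0.004 0.52 0.007" --pt "-0.5 -0.004 -0.004 0.6 0.007" --pt "-0.5 -0.004 -0.004 0.63 0.007" --pt "-0.5 -0.004 -0.004 0.63 0.007" --pt "1 -0.004 -0.004 0.63 0.007" --pt "1 -0.004 -0.004 0.63 0.007" --pt "1 -0.004 -0.004 0.63 0.007" --pt "1 -0.004 -0.004 0.63 0.007" --pt "1 -0.004 -0.004 0.63 0.007"

```text
time: 31.45
tcp_pos: [0.5749, -0.2572, 0.0377]
orientation: [3.131, -0.254, 0.004]
ft_force: [-0.5, 1.7, 5.9]
width: 0.0207
gripper_force: 59.9
```

Call:
play_rows --pt "1 0 0 -0.1 0" --pt "1 0 0 -0.25 0" --pt "1 0 0 -0.4 0" --pt "1 0 0 -0.55 0" --pt "1 0 0 -0.62 0" --pt "1 0 0 -0.62 0"

```text
time: 32.05
tcp_pos: [0.5749, -0.2574, 0.1621]
orientation: [3.131, -0.255, 0.005]
ft_force: [-0.4, 0.2, -3.9]
width: 0.0212
gripper_force: 59.6
```

Call:
play_rows --pt "1 -0.03 -0.15 0 -0.03" --pt "1 -0.07 -0.32 0 -0.07" --pt "1 -0.11 -0.5 0 -0.11" --pt "1 -0.15 -0.65 0 -0.14" --pt "1 -0.176 -0.765 0 -0.16" --pt "1 -0.176 -0.765 0 -0.16"

```text
time: 32.65
tcp_pos: [0.5627, -0.0976, 0.1581]
orientation: [-3.14, 0.053, 0.006]
ft_force: [-0.0, -0.9, -4.0]
width: 0.0207
gripper_force: 60.0
```

Call:
play_rows --pt "1 -0.015 -0.15 0 -0.03" --pt "1 -0.03 -0.32 0 -0.06" --pt "1 -0.05 -0.5 0 -0.09" --pt "1 -0.065 -0.65 0 -0.12" --pt "1 -0.078 -0.79 0 -0.12" --pt "1 -0.078 -0.79 0 -0.12" --pt "1 -0.078 -0.79 0 -0.12"

```text
time: 33.35
tcp_pos: [0.5536, 0.0578, 0.1588]
orientation: [3.14, 0.091, -0.004]
ft_force: [0.0, -1.3, -4.3]
width: 0.021
gripper_force: 60.5
```

Run:
```python
from h import *
plan([(.5545,.0592,.086,3.4)])
```

```text
(0.5545, 0.0592, 0.086, 3.4) -> [ 0.006 -0.007  0.364] -0.002
```

Call:
play_rows --pt "1 0.004 -0.004 0.1 0" --pt "1 0.004 -0.004 0.2 0" --pt "1 0.004 -0.004 0.29 0" --pt "1 0.004 -0.004 0.335 0" --pt "1 0.004 -0.004 0.355 0" --pt "1 0.004 -0.004 0.365 0" --pt "1 0.004 -0.004 0.368 0" --pt "1 0.004 -0.004 0.368 0"

```text
time: 34.15
tcp_pos: [0.5558, 0.0586, 0.0877]
orientation: [3.14, 0.09, 0.003]
ft_force: [-0.9, -1.6, -1.8]
width: 0.0212
gripper_force: 60.9
```

Contact has begun. Releasing.

Call:
play_rows --pt "1 0 0 0.003 0" --pt "1 0 0 0.003 0" --pt "-0.4 0 0 0.003 0" --pt "-0.4 0 0 0.003 0" --pt "-0.4 0 0 0.003 0" --pt "-0.4 0 0 0.003 0" --pt "-0.4 0 0 -0.1 0" --pt "-0.5 0 0 -0.3 0" --pt "-0.5 0 0 -0.5 0" --pt "-0.5 0 0 -0.5 0"

```text
time: 35.15
tcp_pos: [0.5585, 0.0592, 0.1931]
orientation: [-3.139, -0.091, -0.018]
ft_force: [0.3, 0.3, -0.2]
width: 0.0637
gripper_force: 0.0
```

Run:
```python
from fit import *
o=robot.get_obs();p=robot.capture("wrist")
for r in masks(p,o,.05): print("stand-height fit",np.round(r,4))
plan([(.52,-.1,.25,0),(.5,-.28,.27,8)])
```

```text
stand-height fit [0.5553 0.0588 3.1248 0.014 ]
stand-height fit [0.551  0.1344 3.9074 0.088 ]
(0.52, -0.1, 0.25, 0) -> [-0.223  0.784 -0.313] 0.073
(0.5, -0.28, 0.27, 8) -> [-0.1  0.9 -0.1] -0.178
```

Call:
play_rows --pt "-0.5 -0.223 0.784 -0.313 0.073" --pt "-0.5 -0.223 0.784 -0.313 0.073" --pt "-0.5 -0.223 0.784 -0.313 0.073" --pt "-0.5 -0.223 0.784 -0.313 0.073" --pt "-0.5 -0.223 0.784 -0.313 0.073" --pt "-0.5 -0.223 0.784 -0.313 0.073"

```text
time: 35.85
tcp_pos: [0.519, -0.1005, 0.248]
orientation: [-3.141, 0.002, 0.003]
ft_force: [-0.5, 0.6, -0.1]
width: 0.064
gripper_force: 0.0
```

Call:
play_rows --pt "-0.5 -0.1 0.9 -0.1 -0.19" --pt "-0.5 -0.1 0.9 -0.1 -0.19" --pt "-0.5 -0.1 0.9 -0.1 -0.19" --pt "-0.5 -0.1 0.9 -0.1 -0.19" --pt "-0.5 -0.1 0.9 -0.1 -0.19" --pt "-0.5 -0.1 0.9 -0.1 -0.19"

```text
time: 36.45
tcp_pos: [0.4996, -0.2798, 0.2676]
orientation: [-3.131, -0.233, 0.004]
ft_force: [-0.0, 0.4, -0.1]
width: 0.0638
gripper_force: 0.0
```

Run:
```python
from fit import *
o=robot.get_obs();p=robot.capture("wrist")
for r in masks(p,o): print(np.round(r,4)); 
plan([(r[0],r[1],.16,round(r[2],1))])
```

```text
[ 0.5515 -0.3412  8.4855  0.02  ]
(np.float64(0.5515017516216953), np.float64(-0.3412239301087314), 0.16, np.float64(8.5)) -> [0.209 0.348 0.54 ] 0.003
```

Call:
play_rows --pt "-0.5 0.1 0.17 0.1 0" --pt "-0.5 0.209 0.348 0.3 0" --pt "-0.5 0.209 0.348 0.45 0" --pt "-0.5 0.209 0.348 0.535 0" --pt "-0.5 0.209 0.348 0.535 0" --pt "-0.5 0.209 0.348 0.535 0"

```text
time: 37.15
tcp_pos: [0.5519, -0.342, 0.1631]
orientation: [3.132, 0.237, 0.0]
ft_force: [-0.0, -0.5, 0.5]
width: 0.0641
gripper_force: 0.0
```

Run:
```python
from fit import *
o=robot.get_obs();p=robot.capture("wrist")
for r in masks(p,o): print(np.round(r,4))
plan([(.5514,-.3412,.036,8.5),(.5514,-.3412,.162,8.5),(.555,-.18,.162,6),(.559,-.0157,.162,3.4)])
```

```text
[ 0.5508 -0.3408  8.3918  0.021 ]
(0.5514, -0.3412, 0.036, 8.5) -> [-0.005 -0.009  0.643] 0.003
(0.5514, -0.3412, 0.162, 8.5) -> [ 0.    0.   -0.63] 0.0
(0.555, -0.18, 0.162, 6) -> [ 0.137 -0.794  0.   ] 0.056
(0.559, -0.0157, 0.162, 3.4) -> [ 0.106 -0.815  0.   ] 0.058
```

Call:
play_rows --pt "-0.5 -0.005 -0.006 0.18 0.003" --pt "-0.5 -0.005 -0.006 0.36 0.003" --pt "-0.5 -0.005 -0.006 0.52 0.003" --pt "-0.5 -0.005 -0.006 0.6 0.003" --pt "-0.5 -0.005 -0.006 0.63 0.003" --pt "-0.5 -0.005 -0.006 0.63 0.003" --pt "1 -0.005 -0.006 0.63 0.003" --pt "1 -0.005 -0.006 0.63 0.003" --pt "1 -0.005 -0.006 0.63 0.003" --pt "1 -0.005 -0.006 0.63 0.003" --pt "1 -0.005 -0.006 0.63 0.003"

```text
time: 38.35
tcp_pos: [0.5508, -0.342, 0.0377]
orientation: [3.132, 0.231, 0.003]
ft_force: [-0.2, 2.0, 6.2]
width: 0.0207
gripper_force: 59.8
```

Call:
play_rows --pt "1 0 0 -0.1 0" --pt "1 0 0 -0.25 0" --pt "1 0 0 -0.4 0" --pt "1 0 0 -0.55 0" --pt "1 0 0 -0.63 0" --pt "1 0 0 -0.63 0"

```text
time: 38.95
tcp_pos: [0.5508, -0.3422, 0.1639]
orientation: [3.132, 0.23, 0.004]
ft_force: [0.3, 0.2, -5.5]
width: 0.0213
gripper_force: 60.1
```

Call:
play_rows --pt "1 0.025 -0.15 0 0.01" --pt "1 0.055 -0.32 0 0.02" --pt "1 0.085 -0.5 0 0.04" --pt "1 0.11 -0.65 0 0.056" --pt "1 0.137 -0.794 0 0.056" --pt "1 0.137 -0.794 0 0.056"

```text
time: 39.55
tcp_pos: [0.5527, -0.1769, 0.1596]
orientation: [-3.134, -0.166, 0.006]
ft_force: [-0.0, -1.0, -7.1]
width: 0.0211
gripper_force: 60.8
```

Call:
play_rows --pt "1 0.02 -0.15 0 0.01" --pt "1 0.04 -0.32 0 0.02" --pt "1 0.065 -0.5 0 0.04" --pt "1 0.085 -0.65 0 0.058" --pt "1 0.106 -0.8 0 0.058" --pt "1 0.106 -0.815 0 0.058" --pt "1 0.106 -0.815 0 0.058"

```text
time: 40.25
tcp_pos: [0.5572, -0.016, 0.1604]
orientation: [3.14, 0.092, -0.006]
ft_force: [1.0, -0.0, -6.2]
width: 0.0206
gripper_force: 61.5
```

Run:
```python
from h import *
plan([(.559,-.0157,.086,3.4)])
```

```text
(0.559, -0.0157, 0.086, 3.4) -> [ 0.01  -0.001  0.372] -0.001
```

Call:
play_rows --pt "1 0.005 0 0.1 0" --pt "1 0.005 0 0.2 0" --pt "1 0.005 0 0.29 0" --pt "1 0.005 0 0.34 0" --pt "1 0.005 0 0.362 0" --pt "1 0.005 0 0.372 0" --pt "1 0.005 0 0.376 0" --pt "1 0.005 0 0.376 0"

```text
time: 41.05
tcp_pos: [0.5598, -0.0164, 0.0878]
orientation: [-3.14, -0.09, -0.002]
ft_force: [0.2, -0.5, -6.8]
width: 0.0214
gripper_force: 61.6
```

Call:
play_rows --pt "1 0 0 0.005 0" --pt "1 0 0 0.008 0" --pt "1 0 0 0.008 0" --pt "-0.4 0 0 0.008 0" --pt "-0.4 0 0 0.008 0" --pt "-0.4 0 0 0.008 0" --pt "-0.4 0 0 0.008 0" --pt "-0.4 0 0 -0.1 0" --pt "-0.5 0 0 -0.3 0" --pt "-0.5 0 0 -0.6 0" --pt "-0.5 0 0 -0.8 0" --pt "-0.5 0 0 -0.8 0"

```text
time: 42.25
tcp_pos: [0.5628, -0.0169, 0.2555]
orientation: [3.14, 0.09, 0.023]
ft_force: [0.6, -0.7, -0.6]
width: 0.0643
gripper_force: 0.0
```

Run:
```python
from fit import *
o=robot.get_obs();p=robot.capture("wrist")
for r in masks(p,o,.05): print("stand-height fit",np.round(r,4))
plan([(.46,-.16,.26,-3),(.371,-.246,.299,-6.7)])
```

```text
stand-height fit [ 0.5603 -0.016   3.1905  0.02  ]
stand-height fit [0.5556 0.059  3.3658 0.019 ]
stand-height fit [0.5509 0.1346 3.902  0.04  ]
(0.46, -0.16, 0.26, -3) -> [-0.54   0.689 -0.06 ] 0.14
(0.371, -0.246, 0.299, -6.7) -> [-0.422  0.453 -0.195] 0.082
```

All three blocks lie flat on the plate at their targets. Now the second twist.

Call:
play_rows --pt "-0.4 -0.54 0.689 -0.06 0.14" --pt "-0.4 -0.54 0.689 -0.06 0.14" --pt "-0.4 -0.54 0.689 -0.06 0.14" --pt "-0.4 -0.54 0.689 -0.06 0.14" --pt "-0.4 -0.54 0.689 -0.06 0.14" --pt "-0.4 -0.54 0.689 -0.06 0.14"

```text
time: 42.95
tcp_pos: [0.4587, -0.1604, 0.258]
orientation: [-3.14, 0.085, 0.003]
ft_force: [0.4, -0.5, -0.7]
width: 0.0596
gripper_force: 0.0
```

Run:
```python
from h import *
plan([(.4058,-.2645,.15,-6.8)])
```

```text
(0.4058, -0.2645, 0.15, -6.8) -> [-0.235  0.534  0.54 ] 0.082
```

Call:
play_rows --pt "-0.4 -0.1 0.25 0.05 0.082" --pt "-0.4 -0.235 0.534 0.2 0.082" --pt "-0.4 -0.235 0.534 0.35 0.082" --pt "-0.4 -0.235 0.534 0.45 0.082" --pt "-0.4 -0.235 0.534 0.54 0.082" --pt "-0.4 -0.235 0.534 0.54 0.082" --pt "-0.4 -0.235 0.534 0.54 0.082"

```text
time: 43.65
tcp_pos: [0.4072, -0.264, 0.151]
orientation: [3.136, -0.182, -0.002]
ft_force: [-0.5, 0.3, 0.4]
width: 0.06
gripper_force: 0.0
```

Run:
```python
from h import *
plan([(.4058,-.2650,.101,-6.8)])
```

```text
(0.4058, -0.265, 0.101, -6.8) -> [-0.006  0.006  0.25 ] 0.004
```

Call:
play_rows --pt "-0.4 -0.004 0.005 0.1 0.003" --pt "-0.4 -0.004 0.005 0.2 0.003" --pt "-0.4 -0.004 0.005 0.25 0.003" --pt "-0.4 -0.004 0.005 0.25 0.003" --pt "0.95 -0.004 0.005 0.25 0.003" --pt "0.95 -0.004 0.005 0.25 0.003" --pt "0.95 -0.004 0.005 0.25 0.003" --pt "0.95 -0.004 0.005 0.25 0.003" --pt "0.95 -0.004 0.005 0.25 0.003" --pt "0.95 -0.004 0.005 0.25 0.003"

```text
time: 44.65
tcp_pos: [0.4067, -0.2644, 0.1023]
orientation: [-3.135, 0.188, -0.004]
ft_force: [0.2, 6.5, 6.6]
width: 0.0149
gripper_force: 58.9
```

Call:
play_rows --pt "0.95 0 0 0 0.15" --pt "0.95 0 0 0 0.3" --pt "0.95 0 0 0 0.45" --pt "0.95 0 0 0 0.6" --pt "0.95 0 0 0 0.75" --pt "0.95 0 0 0 0.9" --pt "0.95 0 0 0 0.9" --pt "0.95 0 0 0 0.9"

```text
time: 45.45
tcp_pos: [0.4068, -0.2642, 0.1023]
orientation: [-2.876, 1.26, -0.003]
ft_force: [-0.0, 6.9, 6.3]
width: 0.0154
gripper_force: 58.6
```

Call:
play_rows --pt "0.95 0 0 0 0.15" --pt "0.95 0 0 0 0.3" --pt "0.95 0 0 0 0.4" --pt "0.95 0 0 0 0.44" --pt "0.95 0 0 0 0.47" --pt "0.95 0 0 0 0.48" --pt "0.95 0 0 0 0.48" --pt "0.95 0 0 0 0.48" --pt "0.95 0 0 0 0.48" --pt "0.95 0 0 0 0.48"

```text
time: 46.45
tcp_pos: [0.4068, -0.2641, 0.1023]
orientation: [-2.59, 1.775, -0.002]
ft_force: [-0.5, 8.3, 6.6]
width: 0.0151
gripper_force: 58.7
```

Run:
```python
from h import *
o=robot.get_obs();print(o["tcp_pos"],np.degrees(theta(o)),o["ft_torque"],o["width"])
```

```text
[ 0.40684533 -0.2641206   0.10226748] -68.84653852212108 [2.72239723 0.07962046 0.61210378] 0.01513172217925549
```

At the stop again, with 0.61 N m against it. Releasing, rising, then a check before handing in.

Call:
play_rows --pt "-1 0 0 0 0" --pt "-1 0 0 0 0" --pt "-1 0 0 0 0" --pt "-1 0 0 0 0" --pt "-1 0 0 0 0" --pt "-1 0 0 0 0" --pt "-1 0 0 -0.2 0" --pt "-1 0 0 -0.4 0" --pt "-1 0 0 -0.6 0" --pt "-1 0 0 -0.8 0" --pt "-1 0 0 -0.9 0" --pt "-1 0 0 -0.9 0"

```text
time: 47.65
tcp_pos: [0.4072, -0.2662, 0.2847]
orientation: [-2.589, 1.778, -0.011]
ft_force: [0.1, -0.3, -0.8]
width: 0.0852
gripper_force: 0.0
```

Run:
```python
from fit import *
s=robot.capture("scene");save(s,"end.png",scale=1.5)
for r in masks(s,None,.05): print(np.round(r,4))
```

```text
[ 0.5571 -0.0135  3.2621  0.046 ]
[0.5502 0.0616 3.7607 0.064 ]
[0.5468 0.1375 2.359  0.053 ]
```

View pics/end.png

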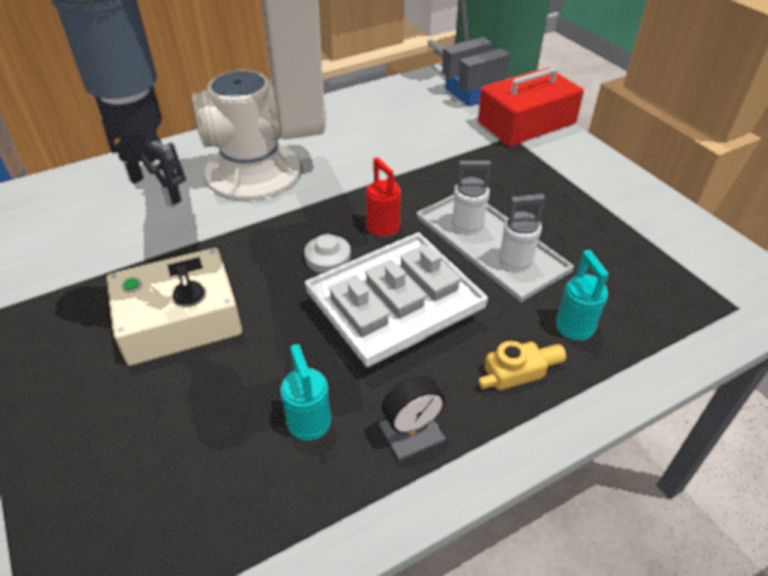

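The three blocks lie side by side on the stand (around 395,285). Both canisters stand in the tray at (470,205) and (520,235). The knob is home at (187,285), the bystanders have not moved, and the arm is clear.

```bash
python3 -c "
from station import robot
print(robot.close_job())"
```

```text
the job is handed in; nothing more can be done
None
```

I handed the job in at about 48 s: both canisters stand upright in the tray, the scale was zeroed, all three blocks lie flat on the stand, the knob was turned to its stop again and is back home, and the gauge, coupling and piston cap look unmoved; no verdict came back.

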